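# Put the chisels away in the sloped drawer rest

## Robot

A 6-joint arm with a two-finger parallel gripper is mounted at the origin on the work surface. World frame = base frame: x ahead of the robot, y to its left, z up, the work surface at z = 0. Lengths are in m, angles in rad, forces in N, time in s.
With the tool pointing down it reaches from about 0.35 to 0.85 m from the base axis. Payload 8.1 kg.
Tool frame: the origin (TCP) lies between the finger pads; the fingertips stand tips_ahead ahead of it and the grasp point (between the pads) lies 8 mm behind it (tips_ahead is the distance from the TCP to the fingertips, in m); z points along the fingers, x is the direction in which the jaws open and shut, and the axes are right-handed (so a half turn about z gives the same grasp; the last joint's range is limited). The gripper opens to 93 mm and grips with 3 to 60 N. Pads are 15 mm wide; open, the fingers measure 128 mm over their backs; the gripper's body (75 mm by 188 mm) begins 65 mm behind the grasp point.
Start: joints at [1.136, 0.13, 1.488, -0, 1.523, -0.085], TCP at [0.206, 0.564, 0.23] pointing down, gripper open.
Joint ranges: [-2.96, 2.96], [-0.89, 2.26], [0.02, 2.5], [-1.34, 4.48], [0, 2.73], [-2.66, 2.66]. Speed limits (rad/s): [2.39, 2.39, 2.79, 3.14, 3.14, 3.14].

## Interface

Orientations are given as a rotation vector (axis times angle).
In Python, from plant import * gives the robot as it stands.
- The arm moves only by the tool play_rows, never from a script. Its argument "increments" is a list that holds one entry, the list of rows, each a list of 4 numbers: the shift along the tool's x, y, z in cm, then the turn about the tool's z in rad. A call has 1 to 5 rows; each row is the pose to reach, as a shift and turn from the pose measured when the call began, along the tool's axes at that moment; what a row does not reach only later rows make up. A row lasts 1/10 s, in which the tool goes at most 50 mm and 8.59 degrees, less where a joint would pass 70% of its speed; a pose out of reach is approached as far as the arm can. A call with a gripper value outside its range is refused whole. "jaw" is the finger opening in cm, from 0 to 9.3, set as the call begins (left out, the last holds). The fingers move at their own pace and stop on an object; "squeeze" is the grip in N (left out, the last holds). Time passes only in rows, so rows that repeat a pose let the fingers close. It gives the time, the measured TCP pose, the force and the opening at its end, in the units of the state.
- read_state(): the state, without advancing time (a new reading comes with each control period).
- read_camera(name): name is "scene" or "top"; returns (picture, depth): 420x560x3 uint8, blue, green, red; 420x560 float32, m along the optical axis (not along the pixel's ray), 0 where there is no reading.
- camera_params(name): a dict with "K" (3x3 intrinsics, pixels), "eye" and "orientation" of the camera in the world. Camera axes: x right, y up, looking along -z (the intrinsics and any distortion apply to the point x, -y, -z); pixel columns grow to the right and rows downward; lengths in m; the calibration is good to about 2 mm. A picture is of the moment at which its call begins. camera_params takes no time and is no camera call.
- close_job(): hands the job in, once; it reports no verdict.
The state is a dict: "t": time; "q": joint angles; "dq": joint speeds; "joint_torque": joint torques, N m; "tool_pos": TCP position; "orientation": TCP orientation; "force": force on the tool from outside, world axes, zero at the start; "wrist_torque": the same for the moment, N m; "opening": finger opening in m.
Only numpy, scipy, OpenCV 4.12 (cv2) and the standard library are available. Lean on these libraries where they do the work, as an engineer would, in place of code of your own. Each camera call takes 0.05 s, during which the arm holds its last target.

## Task

Put the loose chisels away: pull the drawer of the blue bench unit all the way out to its stop, lay every chisel on the bench into the bay of its own colour on the sloped rest, handle down in both notches with its butt against the front lip and blade to the back, then push the drawer fully shut. Leave the spray can, the tape measure and the jar where they are.

Things in the scene. Friction and masses are not known exactly. Their poses are not given: they have to be found in the camera images.
- cabinet: The blue steel bench-top drawer unit, 360 mm wide, 270 mm deep, 132 mm high, fixed to the bench. Origin: bottom middle of its front face. Its x axis points from the front into the unit, y to the left seen from the robot, z up; the drawer slides out along -x, towards the robot.
- drawer (a joint): How far the grey drawer is pulled out, in m: 0 is fully shut, 0.19 is the stop. It stays where it is left; sliding friction about 2 N.
- drawer_handle (a point): Middle of the drawer's steel bar handle: a bar of 12 mm diameter, 120 mm long along the cabinet's y axis, held 45 mm (centre) in front of the drawer's front panel by a post at each end, 40 mm below the unit's top. Axes as the cabinet's. The panel's top edge is 8 mm above the bar's axis. 39 mm clear behind the bar.
- red_mid (a point): Centre of the red chisel's handle. Stubby wood chisel: straight red handle 92 mm long, square, 26 x 26 mm, with a steel butt cap, then a steel blade 48 mm long, 18 mm wide, 5 mm thick on the handle's axis; 140 mm and about 140 g in all. The x axis runs along the handle towards the blade tip, z is up when it lies as it starts, flat on the bench. It may be absent.
- blue_mid (a point): Centre of the blue chisel's handle. Stubby wood chisel: straight blue handle 92 mm long, square, 26 x 26 mm, with a steel butt cap, then a steel blade 48 mm long, 18 mm wide, 5 mm thick on the handle's axis; 140 mm and about 140 g in all. The x axis runs along the handle towards the blade tip, z is up when it lies as it starts, flat on the bench. It may be absent.
- yellow_mid (a point): Centre of the yellow chisel's handle. Stubby wood chisel: straight yellow handle 92 mm long, square, 26 x 26 mm, with a steel butt cap, then a steel blade 48 mm long, 18 mm wide, 5 mm thick on the handle's axis; 140 mm and about 140 g in all. The x axis runs along the handle towards the blade tip, z is up when it lies as it starts, flat on the bench. It may be absent.
- green_mid (a point): Centre of the green chisel's handle. Stubby wood chisel: straight green handle 92 mm long, square, 26 x 26 mm, with a steel butt cap, then a steel blade 48 mm long, 18 mm wide, 5 mm thick on the handle's axis; 140 mm and about 140 g in all. The x axis runs along the handle towards the blade tip, z is up when it lies as it starts, flat on the bench. It may be absent.
- white_mid (a point): Centre of the white chisel's handle. Stubby wood chisel: straight white handle 92 mm long, square, 26 x 26 mm, with a steel butt cap, then a steel blade 48 mm long, 18 mm wide, 5 mm thick on the handle's axis; 140 mm and about 140 g in all. The x axis runs along the handle towards the blade tip, z is up when it lies as it starts, flat on the bench. It may be absent.
- bay_red (a point): The red-marked bay of the sloped rest (coloured patch between its rails and on the ledge in front): the point where the centre of the red chisel's handle lies when fully seated. Its axes are the rest's and then match the chisel's (a quarter turn about its length does not matter). Rails 30 mm down and 30 mm up the slope from here; lip 46 mm down the slope.
- bay_blue (a point): The blue-marked bay of the sloped rest (coloured patch between its rails and on the ledge in front): the point where the centre of the blue chisel's handle lies when fully seated. Its axes are the rest's and then match the chisel's (a quarter turn about its length does not matter). Rails 30 mm down and 30 mm up the slope from here; lip 46 mm down the slope.
- bay_yellow (a point): The yellow-marked bay of the sloped rest (coloured patch between its rails and on the ledge in front): the point where the centre of the yellow chisel's handle lies when fully seated. Its axes are the rest's and then match the chisel's (a quarter turn about its length does not matter). Rails 30 mm down and 30 mm up the slope from here; lip 46 mm down the slope.
- bay_green (a point): The green-marked bay of the sloped rest (coloured patch between its rails and on the ledge in front): the point where the centre of the green chisel's handle lies when fully seated. Its axes are the rest's and then match the chisel's (a quarter turn about its length does not matter). Rails 30 mm down and 30 mm up the slope from here; lip 46 mm down the slope.
- bay_white (a point): The white-marked bay of the sloped rest (coloured patch between its rails and on the ledge in front): the point where the centre of the white chisel's handle lies when fully seated. Its axes are the rest's and then match the chisel's (a quarter turn about its length does not matter). Rails 30 mm down and 30 mm up the slope from here; lip 46 mm down the slope.
- rest (a point): Wooden rest in the drawer: two narrow rails (8 mm thick, raised 20 mm over a board), notches 36 mm wide, 12 mm deep, 64 mm apart; a handle lies in both notches of a bay, butt on a lip 16 mm above the rails, blade up the slope. Origin: middle of the lip, rail-top level. x: up the slope (0.31 rad) to the back; z: square to it. All bays are clear of the unit's top when the drawer is at its stop.
- can_mid (a point): Centre of an orange spray can, 54 mm diameter, 160 mm tall, standing on the bench. A bystander.
- tape_mid (a point): Centre of a yellow tape measure, 70 x 35 x 60 mm, on the bench. A bystander.
- jar_mid (a point): Centre of an amber jar, 60 mm diameter, 75 mm tall, standing on top of the drawer unit. A bystander.
Mind the look-alikes: they are no part of the job. Of the things like the part that bears red_mid, leave any that is orange, purple or turquoise; of the rest the smaller one is meant.

How it is judged:
By the outcome, as a careful person would: the job done as asked, in the order asked, and still so for the second after the job is handed in, with the robot touching nothing.
Of chisel_red, chisel_blue, chisel_yellow, chisel_green, chisel_white only 3 to 5 are there at a start; the rules pass over those that are not, and their reading is None.
At some moment in a run one of chisel_red, chisel_blue, chisel_yellow, chisel_green, chisel_white may be knocked a few centimetres aside while the robot is not near it.
Once in a run the grip may slacken for a moment while it holds something.
It also fails if it takes over 210 s, if anything falls off the work surface, if the arm or the gripper's body presses on something with over 40 N, if the wrist force passes 120 N, or if a joint passes its speed limit or range.

## Working session

There is one attempt and no reset: what is moved stays moved. The work goes in short steps, Python scripts to look and compute and a tool call to move; the robot and the scene stay as the last step left them, time stands still between calls to the robot, and variables do not carry over. Pictures are saved under pics/ and viewed, and the job is handed in when it is done.

Besides the shell and the picture viewer there is one more tool, called after "Request:" by a JSON object that holds its "method" and its "body". play_rows: Moves the arm, as the interface text tells. Its arguments: {"type":"object","properties":{"increments":{"type":"array"},"jaw":{"type":"number"},"squeeze":{"type":"number"}},"required":["increments"]}

```bash
mkdir -p pics; ls; cat > h.py <<'E'
from plant import *
import numpy as np, cv2
from scipy.spatial.transform import Rotation as R
def Rm(o):
    o=np.array(o,float)
    return o if o.shape==(3,3) else (R.from_rotvec(o).as_matrix() if o.size==3 else R.from_quat(o).as_matrix())
def ray(name,u,v):
    p=camera_params(name);K=np.array(p['K']);
    d=np.array([(u-K[0,2])/K[0,0],-(v-K[1,2])/K[1,1],-1.0])
    return np.array(p['eye']),Rm(p['orientation'])@d
def onz(name,u,v,z):
    e,d=ray(name,u,v);return e+d*(z-e[2])/d[2]
def atd(name,u,v,dep):
    e,d=ray(name,u,v);return e+d*dep
def proj(name,P):
    p=camera_params(name);K=np.array(p['K'])
    c=Rm(p['orientation']).T@(np.array(P)-np.array(p['eye']))
    return K[0,0]*c[0]/-c[2]+K[0,2],K[1,1]*(-c[1])/-c[2]+K[1,2]
E
python3 - <<'E'
from h import *
for n in('scene','top'):
    print(n,camera_params(n)); a,d=read_camera(n); cv2.imwrite(f'pics/{n}0.png',a); np.save(f'{n}0.npy',d)
print(read_state())
E
```

```text
pics
scene {'K': array([[475.68984794,   0.        , 285.99947458],
       [  0.        , 475.68984794, 214.07918276],
       [  0.        ,   0.        ,   1.        ]]), 'eye': array([1.83097909, 0.14589928, 1.04017182]), 'orientation': array([0.76155544, 0.73442507, 1.38693806])}
top {'K': array([[511.08775364,   0.        , 269.19116557],
       [  0.        , 511.08775364, 211.17753375],
       [  0.        ,   0.        ,   1.        ]]), 'eye': array([0.29949779, 0.18539519, 1.64103603]), 'orientation': array([ 0.09941719, -0.0906724 , -1.55232632])}
{'t': 0.1, 'q': array([ 1.13561066e+00,  1.31124171e-01,  1.48913533e+00,  3.94854028e-05,
        1.52301449e+00, -8.54218913e-02]), 'dq': array([ 0.00016829, -0.00238681, -0.00190428,  0.00112578, -0.00035984,
        0.0008245 ]), 'joint_torque': array([ 4.08278247e-04, -5.61345756e+01, -4.93094444e+01,  7.69739645e-02,
        2.91325460e-02, -4.31696253e-05]), 'tool_pos': array([0.20537688, 0.56323643, 0.22868858]), 'orientation': array([ 2.57340911e+00,  1.80057878e+00, -2.31568311e-03]), 'force': array([ 0.76729705, -0.05348234, -0.26572454]), 'wrist_torque': array([-0.04768917,  0.00204945, -0.0200794 ]), 'opening': 0.09308667013759661}
```

View pics/scene0.png

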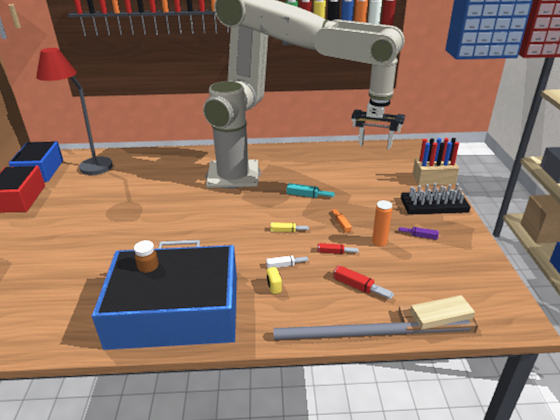

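View pics/top0.png

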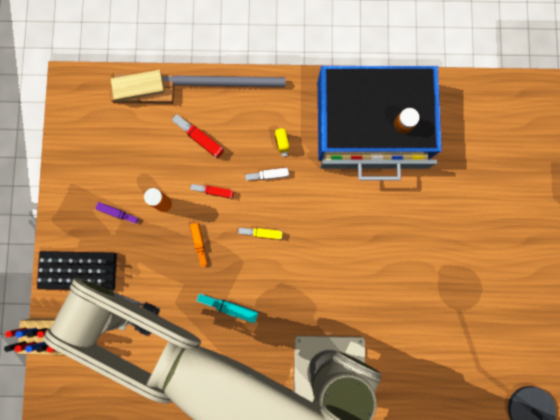

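Three candidate chisels are in view: small red at (213,191), white at (268,174) and yellow at (262,233), all in the top picture. The large red one at (198,136) and the orange, purple and turquoise ones are look-alikes. Next I measure and enlarge.

```bash
cat >> h.py <<'E'
def axis_of(img,mask,name,z):
    pass
def chis(img,colour,box,zz=0.026):
    hsv=cv2.cvtColor(img,cv2.COLOR_BGR2HSV)
    m={'red':((hsv[...,0]<6)|(hsv[...,0]>174))&(hsv[...,1]>150)&(hsv[...,2]>90),
       'yellow':(abs(hsv[...,0].astype(int)-28)<6)&(hsv[...,1]>170)&(hsv[...,2]>110),
       'white':(hsv[...,1]<40)&(hsv[...,2]>195)}[colour]
    M=np.zeros(m.shape,np.uint8);x0,y0,x1,y1=box;M[y0:y1,x0:x1]=m[y0:y1,x0:x1]
    cs,_=cv2.findContours(M,cv2.RETR_EXTERNAL,cv2.CHAIN_APPROX_NONE)
    c=max(cs,key=cv2.contourArea)
    pts=np.array([onz('top',u,v,zz)[:2] for u,v in c[:,0,:]],np.float32)
    return cv2.minAreaRect(pts),c
E
python3 - <<'E'
from h import *
a=cv2.imread('pics/top0.png');d=np.load('top0.npy')
for c,b in (('red',(185,175,245,205)),('yellow',(225,220,295,245)),('white',(240,160,295,185)),('red',(160,105,230,165))):
    r,cc=chis(a,c,b);M=cv2.moments(cc);print(c,np.round(r[0],4),np.round(r[1],4),r[2],M['m10']/M['m00'],M['m01']/M['m00'],
      'dep z',atd('top',M['m10']/M['m00'],M['m01']/M['m00'],d[int(M['m01']/M['m00']),int(M['m10']/M['m00'])]))
cv2.imwrite('pics/c1.png',cv2.resize(a[155:250,180:300],None,fx=6,fy=6,interpolation=cv2.INTER_CUBIC))
cv2.imwrite('pics/c2.png',cv2.resize(a[60:185,312:446],None,fx=5,fy=4.8,interpolation=cv2.INTER_CUBIC))
E
```

```text
red [0.5578 0.3593] [0.092 0.025] 80.20849609375 218.69028156221614 191.330608537693 dep z [0.5578654  0.35885899 0.02468138]
yellow [0.4259 0.2   ] [0.0912 0.028 ] 84.20194244384766 267.28211189913316 233.1426319936958 dep z [0.42629481 0.20096326 0.02378968]
white [0.6196 0.1846] [0.0255 0.0932] 8.150240898132324 273.6620879120879 173.0018315018315 dep z [0.61964786 0.18376505 0.02802785]
red [0.723  0.4095] [0.1353 0.0371] 51.88713836669922 204.5547232625884 140.76945484810653 dep z [0.71898586 0.40732503 0.04007564]
```

View pics/c1.png

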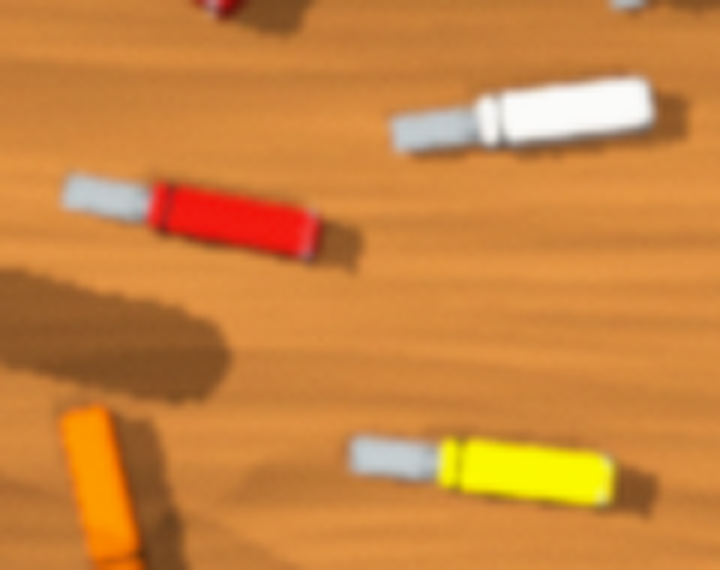

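View pics/c2.png

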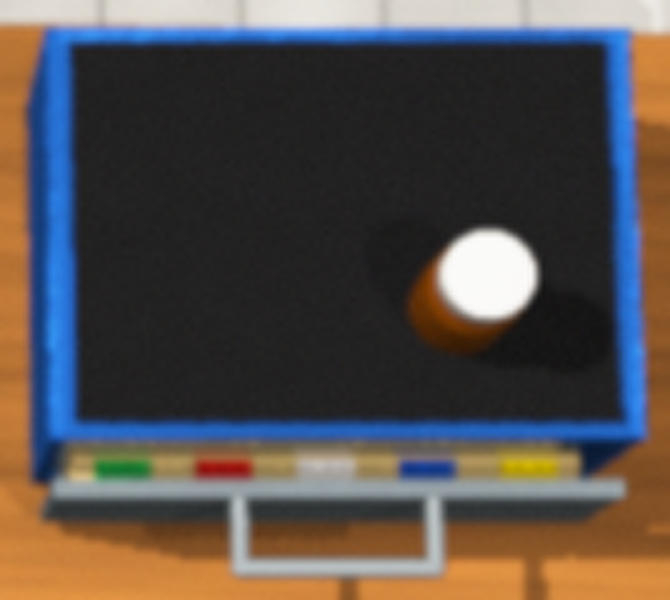

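The crop confirms it: each small chisel has a handle 92 mm long and 25 to 28 mm wide, and the large red one is 135 mm, so it is the look-alike. The drawer looks slightly open. Bays run green, red, white, blue, yellow from left (+y) to right. Now the bar and cabinet.

```bash
python3 - <<'E'
from h import *
d=np.load('top0.npy')
f=lambda x,y:(312+x/5-0.4,60+y/4.8-.4)
for n,x,y,z in (('barL',237,568,.092),('barR',440,568,.092),('cabFL',55,433,.132),('cabFR',640,433,.132),('cabBL',50,35,.132),('cabBR',628,35,.132),('panL',55,488,.1),('panR',622,488,.1),('jar',487,275,.207)):
    u,v=f(x,y);print(n,round(u,1),round(v,1),onz('top',u,v,z).round(4),'depth->',atd('top',u,v,d[int(round(v)),int(round(u))]).round(3))
print(Rm(read_state()['orientation']).round(4))
E
```

```text
barL 359.0 177.9 [ 0.5957 -0.0788  0.092 ] depth-> [ 0.595 -0.078  0.097]
barR 399.6 177.9 [ 0.5976 -0.2035  0.092 ] depth-> [ 0.596 -0.201  0.101]
cabFL 322.6 149.8 [0.6725 0.0373 0.132 ] depth-> [0.672 0.038 0.135]
cabFR 439.6 149.8 [ 0.678  -0.3151  0.132 ] depth-> [ 0.677 -0.314  0.134]
cabBL 321.6 66.9 [0.9335 0.0415 0.132 ] depth-> [0.935 0.041 0.129]
cabBR 437.2 66.9 [ 0.9387 -0.3139  0.132 ] depth-> [ 0.938 -0.313  0.135]
panL 322.6 161.3 [0.6444 0.0341 0.1   ] depth-> [0.645 0.034 0.098]
panR 436.0 161.3 [ 0.6498 -0.3138  0.1   ] depth-> [ 0.649 -0.313  0.104]
jar 409.0 116.9 [ 0.755  -0.2043  0.207 ] depth-> [ 0.756 -0.205  0.205]
[[ 3.427e-01  9.395e-01 -7.000e-04]
 [ 9.395e-01 -3.427e-01 -1.500e-03]
 [-1.700e-03 -2.000e-04 -1.000e+00]]
```

```bash
python3 - <<'E'
from h import *
import plant;print([x for x in dir(plant) if not x.startswith('_')])
try: print(tips_ahead)
except Exception as e: print(e)
a=cv2.imread('pics/scene0.png');d=np.load('scene0.npy')
print(proj('scene',read_state()['tool_pos']))
cv2.imwrite('pics/c3.png',cv2.resize(a[90:160,340:420],None,fx=8,fy=8,interpolation=cv2.INTER_CUBIC))
E
```

```text
['IKError', 'camera_params', 'close_job', 'read_camera', 'read_state', 'tips_ahead']
0.011
(np.float64(375.32448831617535), np.float64(143.28319184336806))
```

View pics/c3.png

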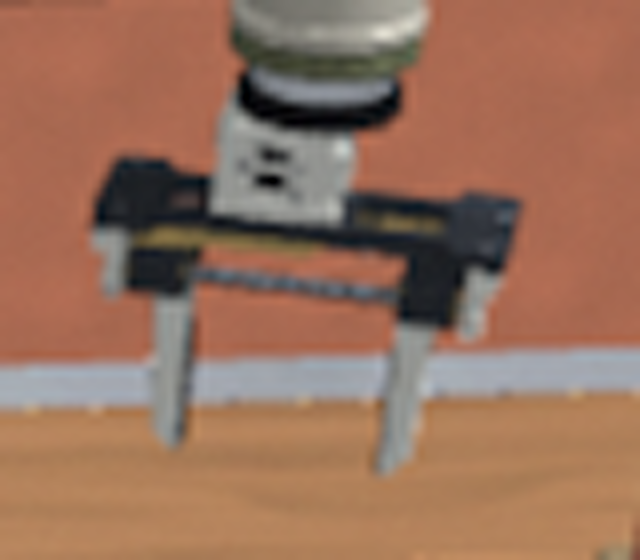

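```bash
cat >> h.py <<'E'
def go(x,y,z,ang=None):
    s=read_state();Rt=Rm(s['orientation']);p=np.array(s['tool_pos'])
    a=np.arctan2(Rt[1,0],Rt[0,0])
    t=0
    if ang is not None: t=-((ang-a+np.pi)%(2*np.pi)-np.pi)
    print('t',round(s['t'],2),'pos',p.round(4),'ang',round(a,3),'q6',round(s['q'][5],2),'F',np.round(s['force'],1),'open',round(s['opening'],4),
      '-> shift cm',(Rt.T@(np.array([x,y,z])-p)*100).round(2),'turn',round(t,3))
E
python3 -c "
from h import *
go(.597,-.141,.20,0.015)"
```

```text
t 0.1 pos [0.2054 0.5632 0.2287] ang 1.221 q6 -0.09 F [ 0.8 -0.1 -0.3] open 0.0931 -> shift cm [-52.73  60.92   2.95] turn 1.206
```

Request:
{"method": "play_rows", "body": {"increments": [[[-3.3,3.8,0.2,0.13],[-6.6,7.6,0.4,0.26],[-9.9,11.4,0.6,0.39],[-13.2,15.2,0.8,0.52],[-16.5,19,1,0.65]]], "jaw": 3.5, "squeeze": 20}}

```text
t: 0.6
tool_pos: [0.3265, 0.3432, 0.2186]
orientation: [3.015, 0.877, -0.002]
force: [1.3, -0.2, 0.6]
opening: 0.0574
```

```bash
python3 -c "
from h import *
go(.597,-.141,.20,0.015)"
```

```text
t 0.6 pos [0.3265 0.3432 0.2186] ang 0.566 q6 0.14 F [ 1.3 -0.2  0.6] open 0.0574 -> shift cm [-3.15 55.37  1.92] turn 0.551
```

Request:
{"method": "play_rows", "body": {"increments": [[[-0.3,5,0.2,0.13],[-0.6,10,0.4,0.26],[-0.9,15,0.6,0.39],[-1.2,20,0.8,0.52],[-1.5,25,1,0.55]]]}}

```text
t: 1.1
tool_pos: [0.4472, 0.1242, 0.2087]
orientation: [3.14, 0.018, -0.001]
force: [1.0, 1.4, -0.2]
opening: 0.035
```

```bash
python3 -c "
from h import *
go(.597,-.141,.20,0.015)"
```

```text
t 1.1 pos [0.4472 0.1242 0.2087] ang 0.011 q6 0.15 F [ 1.   1.4 -0.2] open 0.035 -> shift cm [14.68 26.69  0.9 ] turn -0.004
```

Request:
{"method": "play_rows", "body": {"increments": [[[2.4,4.4,0.2,0],[4.8,8.8,0.4,0],[7.2,13.2,0.6,0],[9.6,17.6,0.8,0],[12,22,0.9,0]]]}}

```text
t: 1.6
tool_pos: [0.5687, -0.0941, 0.1994]
orientation: [3.14, 0.017, -0.003]
force: [0.5, 0.6, -0.5]
opening: 0.0352
```

```bash
python3 -c "
from h import *
go(.597,-.141,.20,0.015)"
```

```text
t 1.6 pos [ 0.5687 -0.0941  0.1994] ang 0.011 q6 -0.26 F [ 0.5  0.6 -0.5] open 0.0352 -> shift cm [ 2.78  4.72 -0.06] turn -0.004
```

Request:
{"method": "play_rows", "body": {"increments": [[[2.8,4.7,0,0],[2.8,4.7,0,0],[2.8,4.7,2.5,0],[2.8,4.7,5,0],[2.8,4.7,7.5,0]]]}}

```text
t: 2.1
tool_pos: [0.5967, -0.1406, 0.1232]
orientation: [3.141, 0.017, -0.003]
force: [0.4, -0.3, 0.5]
opening: 0.035
```

```bash
python3 -c "
from h import *
go(.597,-.141,.087,0.015)
a,d=read_camera('scene');cv2.imwrite('pics/s2.png',cv2.resize(a[180:350,90:260],None,fx=3.5,fy=3.5))
a,d=read_camera('top');cv2.imwrite('pics/t2.png',cv2.resize(a[60:235,312:446],None,fx=4,fy=3.4))"
```

```text
t 2.1 pos [ 0.5967 -0.1406  0.1232] ang 0.011 q6 -0.32 F [ 0.4 -0.3  0.5] open 0.035 -> shift cm [0.03 0.04 3.62] turn -0.004
```

View pics/s2.png

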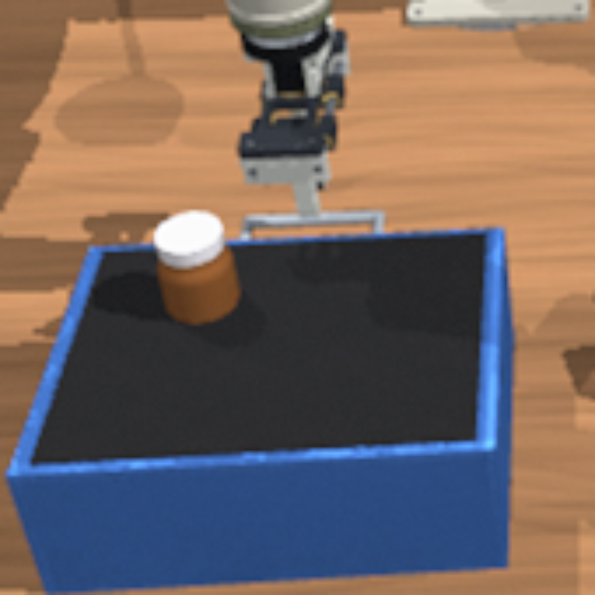

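View pics/t2.png

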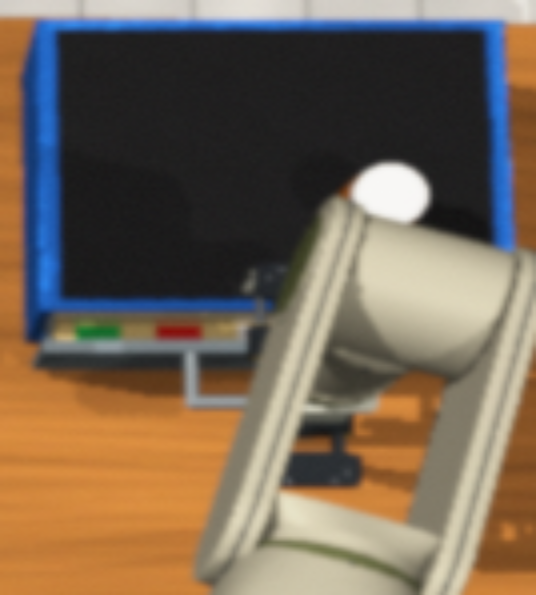

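The fingers straddle the bar, with the far finger behind it, around (310,215) in the scene crop. Lower and grip.

Request:
{"method": "play_rows", "body": {"increments": [[[0,0,1.8,0],[0,0,3.5,0],[0,0,3.5,0]]]}}

```text
t: 2.5
tool_pos: [0.5917, -0.1385, 0.0821]
orientation: [-3.139, -0.018, 0.021]
force: [-0.2, -0.1, -0.4]
opening: 0.0349
```

Request:
{"method": "play_rows", "body": {"increments": [[[0,0,0,0],[0,0,0,0],[0,0,0,0],[0,0,0,0]]], "jaw": 0, "squeeze": 20}}

```text
t: 2.9
tool_pos: [0.5926, -0.1387, 0.0833]
orientation: [-3.139, -0.018, 0.018]
force: [1.7, 0.3, 0.7]
opening: 0.0113
```

```bash
python3 -c "
from h import *
go(.40,-.144,.087,0.015)"
```

```text
t 2.9 pos [ 0.5926 -0.1387  0.0833] ang 0.012 q6 -0.32 F [1.7 0.3 0.7] open 0.0113 -> shift cm [-19.27   0.3   -0.15] turn -0.003
```

Request:
{"method": "play_rows", "body": {"increments": [[[-2,0,0,0],[-4.5,0,0,0],[-7,0,0,0],[-9.5,0,0,0],[-12,0,0,0]]]}}

```text
t: 3.4
tool_pos: [0.4713, -0.1405, 0.0839]
orientation: [-3.14, -0.018, 0.019]
force: [2.5, -4.8, -8.1]
opening: 0.0109
```

```bash
python3 -c "
from h import *
go(.40,-.144,.087,0.015)"
```

```text
t 3.4 pos [ 0.4713 -0.1405  0.0839] ang 0.012 q6 -0.4 F [ 2.5 -4.8 -8.1] open 0.0109 -> shift cm [-7.14  0.27 -0.23] turn -0.003
```

Request:
{"method": "play_rows", "body": {"increments": [[[-1,0,0,0],[-2,0,0,0],[-3,0,0,0]]]}}

```text
t: 3.7
tool_pos: [0.4408, -0.1409, 0.0837]
orientation: [-3.14, -0.018, 0.019]
force: [2.4, -4.5, -11.7]
opening: 0.0114
```

Request:
{"method": "play_rows", "body": {"increments": [[[-0.5,0,0,0],[-1,0,0,0],[-1.5,0,0,0]]]}}

```text
t: 4.0
tool_pos: [0.4257, -0.1412, 0.0838]
orientation: [-3.14, -0.018, 0.019]
force: [23.4, -0.7, -12.3]
opening: 0.0111
```

Request:
{"method": "play_rows", "body": {"increments": [[[-0.3,0,0,0],[-0.3,0,0,0]]]}}

```text
t: 4.2
tool_pos: [0.4257, -0.1412, 0.084]
orientation: [-3.141, -0.018, 0.007]
force: [20.6, -2.8, -24.6]
opening: 0.0113
```

```bash
python3 -c "
from h import *
go(.40,-.144,.087,0.015)"
```

```text
t 4.2 pos [ 0.4257 -0.1412  0.084 ] ang 0.011 q6 -0.44 F [ 20.6  -2.8 -24.6] open 0.0113 -> shift cm [-2.58  0.25 -0.29] turn -0.004
```

At the stop: the position held at 0.4257 while the pulling force rose. Release, rise and swing aside.

Request:
{"method": "play_rows", "body": {"increments": [[[0.1,0,0,0],[0.1,0,0,0],[0.1,0,0,0]]], "jaw": 3.5}}

```text
t: 4.5
tool_pos: [0.4271, -0.1412, 0.0849]
orientation: [-3.141, -0.018, 0.006]
force: [0.4, 0.3, -0.9]
opening: 0.0307
```

Request:
{"method": "play_rows", "body": {"increments": [[[0,0,-4,0],[0,0,-8,0],[0,0,-12,0],[0,0,-12,0]]]}}

```text
t: 4.9
tool_pos: [0.4307, -0.1427, 0.2119]
orientation: [3.138, 0.018, 0.009]
force: [1.0, -1.7, 0.2]
opening: 0.0347
```

```bash
python3 -c "
from h import *
go(.426,.2,.2,0.106)"
```

```text
t 4.9 pos [ 0.4307 -0.1427  0.2119] ang 0.012 q6 -0.44 F [ 1.  -1.7  0.2] open 0.0347 -> shift cm [ -0.07 -34.28   1.06] turn -0.094
```

Request:
{"method": "play_rows", "body": {"increments": [[[0,-4.5,0.2,0],[0,-9,0.4,0],[0,-13.5,0.6,0],[0,-18,0.8,0],[0,-22.5,1,0]]], "jaw": 6}}

```text
t: 5.4
tool_pos: [0.4276, 0.0838, 0.2009]
orientation: [3.138, 0.018, 0.009]
force: [0.1, 0.5, -0.4]
opening: 0.0598
```

Request:
{"method": "play_rows", "body": {"increments": [[[0,-4.5,0.2,0.05],[0,-9,0.2,0.1],[0,-11.5,0.2,0.1],[0,-11.5,0.2,0.1]]]}}

```text
t: 5.8
tool_pos: [0.4255, 0.2016, 0.1981]
orientation: [3.136, -0.133, 0.008]
force: [-1.2, 0.4, 0.1]
opening: 0.0601
```

```bash
python3 -c "
from h import *
go(.426,.2,.2,-0.101)
for n in('scene','top'):
    a,d=read_camera(n); cv2.imwrite(f'pics/{n}1.png',a); np.save(f'{n}1.npy',d)
a=cv2.imread('pics/top1.png');cv2.imwrite('pics/t3.png',cv2.resize(a[140:240,310:450],None,fx=5.7,fy=5.7,interpolation=cv2.INTER_CUBIC))
"
```

```text
t 5.8 pos [0.4255 0.2016 0.1981] ang -0.085 q6 0.42 F [-1.2  0.4  0.1] open 0.0601 -> shift cm [ 0.07  0.15 -0.19] turn 0.016
```

View pics/top1.png

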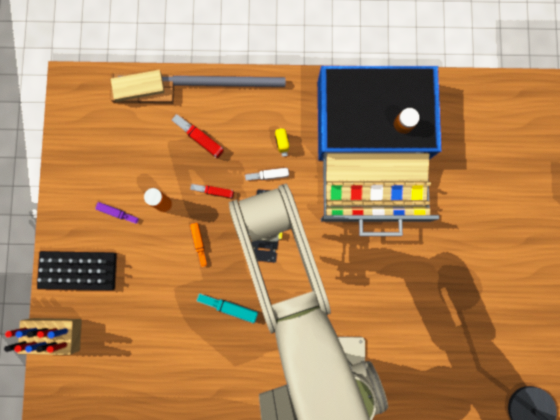

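View pics/t3.png

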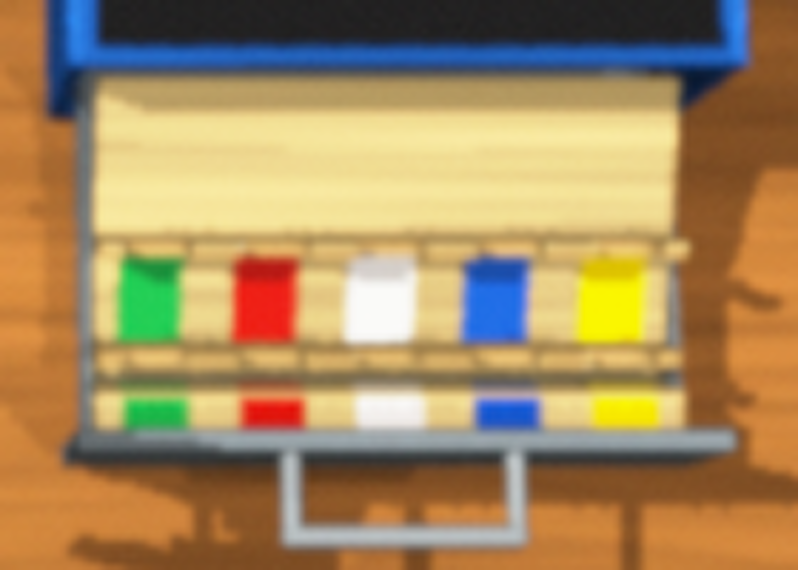

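View pics/scene1.png

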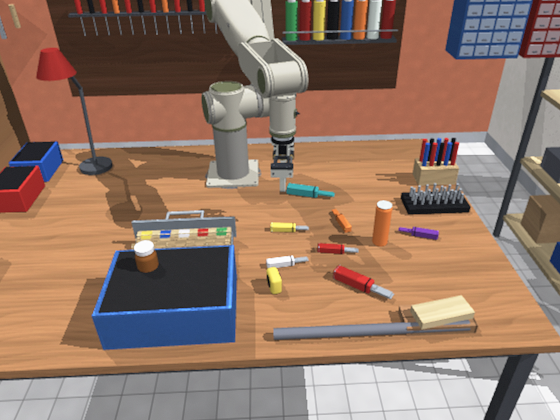

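```bash
python3 - <<'E'
from h import *
d=np.load('top1.npy')
# profile columns through white gap, patches and rail between bays
for uc in (310+270/5.7, 310+380/5.7, 310+440/5.7):
    print('col',uc)
    for v in range(150,224):
        u=int(uc); P=atd('top',u,v,d[v,u]); print(v,P.round(3),end=' | ')
    print()
E
```

```text
col 357.36842105263156
150 [ 0.674 -0.066  0.131] | 151 [ 0.67  -0.066  0.134] | 152 [ 0.695 -0.085  0.017] | 153 [ 0.692 -0.086  0.015] | 154 [ 0.674 -0.075  0.079] | 155 [ 0.671 -0.075  0.077] | 156 [ 0.668 -0.075  0.077] | 157 [ 0.665 -0.076  0.076] | 158 [ 0.663 -0.077  0.07 ] | 159 [ 0.659 -0.076  0.074] | 160 [ 0.656 -0.076  0.072] | 161 [ 0.652 -0.075  0.079] | 162 [ 0.651 -0.077  0.069] | 163 [ 0.647 -0.076  0.073] | 164 [ 0.643 -0.076  0.075] | 165 [ 0.641 -0.077  0.068] | 166 [ 0.639 -0.077  0.064] | 167 [ 0.636 -0.077  0.065] | 168 [ 0.632 -0.077  0.066] | 169 [ 0.629 -0.077  0.065] | 170 [ 0.627 -0.078  0.061] | 171 [ 0.623 -0.078  0.062] | 172 [ 0.62  -0.077  0.064] | 173 [ 0.616 -0.077  0.065] | 174 [ 0.613 -0.077  0.067] | 175 [ 0.611 -0.078  0.059] | 176 [ 0.609 -0.079  0.057] | 177 [ 0.605 -0.078  0.058] | 178 [ 0.604 -0.08   0.049] | 179 [ 0.598 -0.078  0.061] | 180 [ 0.596 -0.079  0.053] | 181 [ 0.594 -0.08   0.049] | 182 [ 0.586 -0.075  0.075] | 183 [ 0.584 -0.077  0.068] | 184 [ 0.58  -0.076  0.072] | 185 [ 0.581 -0.08   0.048] | 186 [ 0.578 -0.08   0.046] | 187 
[... 4703 characters left out ...]
.033] | 200 [ 0.537 -0.177  0.033] | 201 [ 0.532 -0.174  0.046] | 202 [ 0.527 -0.172  0.058] | 203 [ 0.524 -0.171  0.061] | 204 [ 0.52  -0.17   0.066] | 205 [ 0.521 -0.177  0.033] | 206 [ 0.52  -0.181  0.015] | 207 [ 0.514 -0.176  0.037] | 208 [ 0.509 -0.172  0.056] | 209 [ 0.503 -0.168  0.071] | 210 [ 0.501 -0.169  0.069] | 211 [ 0.498 -0.17   0.062] | 212 [ 0.496 -0.172  0.056] | 213 [ 0.493 -0.171  0.058] | 214 [ 0.488 -0.169  0.067] | 215 [ 0.486 -0.17   0.063] | 216 [ 0.478 -0.161  0.101] | 217 [ 0.476 -0.163  0.095] | 218 [ 0.472 -0.161  0.103] | 219 [ 0.471 -0.164  0.088] | 220 [ 0.47  -0.169  0.067] | 221 [ 0.47  -0.175  0.039] | 222 [ 0.471 -0.185 -0.004] | 223 [0.299 0.185 1.641] |
```

```bash
python3 - <<'E'
from h import *
a=cv2.imread('pics/top1.png')
D=[np.load('top1.npy')]
for i in range(5): D.append(read_camera('top')[1])
d=np.median(D,axis=0)
cols={'tooth':[[ (310+x/5.7) for x in r] for r in ((200,218),(318,332),(432,448),(550,565))],
      'notch':[[ (310+x/5.7) for x in r] for r in ((130,172),(245,285),(360,400),(475,515),(590,635))]}
for k,rs in cols.items():
    print(k)
    for v in range(158,218):
        P=np.array([atd('top',u,v,d[v,u]) for r in rs for u in range(int(np.ceil(r[0])),int(r[1])+1) if d[v,u]>0])
        # undo yaw: cabinet frame about front centre
        c,s=np.cos(.0155),np.sin(.0155);Q=P[:,:2]-[.675,-.139]
        X=Q[:,0]*c+Q[:,1]*s
        print(v,np.median(X).round(4),np.median(P[:,2]).round(4),len(P),end=' | ')
    print()
E
```

```text
tooth
158 -0.0119 0.0749 12 | 159 -0.0151 0.0747 12 | 160 -0.0178 0.0728 12 | 161 -0.0208 0.0718 12 | 162 -0.0239 0.0716 12 | 163 -0.0269 0.0705 12 | 164 -0.03 0.07 12 | 165 -0.0329 0.0687 12 | 166 -0.0358 0.0675 12 | 167 -0.0387 0.0662 12 | 168 -0.0419 0.0664 12 | 169 -0.0448 0.0648 12 | 170 -0.0476 0.0632 12 | 171 -0.0507 0.0623 12 | 172 -0.0536 0.061 12 | 173 -0.0569 0.0616 12 | 174 -0.0598 0.0601 12 | 175 -0.0628 0.0592 12 | 176 -0.0657 0.0577 12 | 177 -0.0687 0.0568 12 | 178 -0.0717 0.0554 12 | 179 -0.0748 0.0548 12 | 180 -0.0779 0.0543 12 | 181 -0.081 0.0542 12 | 182 -0.0869 0.0689 12 | 183 -0.0923 0.0814 12 | 184 -0.0956 0.0827 12 | 185 -0.0983 0.0799 12 | 186 -0.096 0.0484 12 | 187 -0.0989 0.0468 12 | 188 -0.1021 0.0467 12 | 189 -0.1051 0.0456 12 | 190 -0.1081 0.0443 12 | 191 -0.1112 0.0435 12 | 192 -0.1142 0.0424 12 | 193 -0.1173 0.0419 12 | 194 -0.1203 0.0408 12 | 195 -0.1233 0.0395 12 | 196 -0.1262 0.0374 12 | 197 -0.1294 0.0373 12 | 198 -0.1325 0.0367 12 | 199 -0.1354 0.0343 12 | 200 -0.1383 0.0327 12 | 201 -0.1442 0.0512 12 | 202 -0.1493 0.0651 12 | 203 -0.1521 0.0631 12
[... 1070 characters left out ...]
.0474 38 | 189 -0.1053 0.0466 38 | 190 -0.1082 0.045 38 | 191 -0.1113 0.0444 38 | 192 -0.1143 0.0431 38 | 193 -0.1174 0.0424 38 | 194 -0.1205 0.0416 38 | 195 -0.1235 0.0408 38 | 196 -0.1266 0.0397 38 | 197 -0.1296 0.0388 38 | 198 -0.1327 0.0377 38 | 199 -0.1357 0.0363 38 | 200 -0.1387 0.0347 38 | 201 -0.1441 0.0504 38 | 202 -0.1476 0.0529 38 | 203 -0.1505 0.0509 38 | 204 -0.1509 0.0309 38 | 205 -0.1539 0.0294 38 | 206 -0.1555 0.0169 38 | 207 -0.1618 0.0405 38 | 208 -0.1677 0.0614 38 | 209 -0.1708 0.0618 38 | 210 -0.1741 0.0627 38 | 211 -0.1772 0.0623 38 | 212 -0.1803 0.0624 38 | 213 -0.1835 0.0628 38 | 214 -0.1865 0.0621 38 | 215 -0.1898 0.063 38 | 216 -0.197 0.0999 38 | 217 -0.2 0.0993 38 |
```

```bash
cat >> h.py <<'E'
C0=np.array([.675,-.139]);YAW=.0155
def w2c(P):
    c,s=np.cos(YAW),np.sin(YAW);Q=np.array(P)[:2]-C0;return np.array([Q[0]*c+Q[1]*s,-Q[0]*s+Q[1]*c])
def c2w(X,Y):
    c,s=np.cos(YAW),np.sin(YAW);return C0+np.array([X*c-Y*s,X*s+Y*c])
E
python3 - <<'E'
from h import *
a=cv2.imread('pics/top1.png');hsv=cv2.cvtColor(a,cv2.COLOR_BGR2HSV).astype(int)
H,S,V=hsv[...,0],hsv[...,1],hsv[...,2]
ms={'red':((H<6)|(H>174))&(S>150),'yellow':(abs(H-29)<4)&(S>190),'white':(S<30)&(V>200),'green':(abs(H-65)<12)&(S>120),'blue':(abs(H-110)<10)&(S>120)}
for k,m in ms.items():
    for v0,v1,z in ((188,199,.042),(210,215,.0625)):
        M=np.zeros(m.shape,bool);M[v0:v1,328:432]=m[v0:v1,328:432]
        vv,uu=np.nonzero(M)
        P=onz('top',uu.mean(),vv.mean(),z);L=onz('top',uu.min(),vv.mean(),z);Rr=onz('top',uu.max()+1,vv.mean(),z)
        print(k,uu.mean().round(1),w2c(P).round(4),'width',round(L[1]-Rr[1],4),len(uu))
    
print([ (k,c2w(-.1244,y).round(4)) for k,y in (('t',0),)])
go(.426,.2,.014,-.101)
E
```

```text
Traceback (most recent call last):
  File "h.py", line 12, in onz
    e,d=ray(name,u,v);return e+d*(z-e[2])/d[2]
        ~~~^^^^^^^^^^
  File "h.py", line 8, in ray
    p=camera_params(name);K=np.array(p['K']);
ValueError: time passes only in moves, steps and waits
```

```bash
python3 - <<'E'
from h import *
a=cv2.imread('pics/top1.png');hsv=cv2.cvtColor(a,cv2.COLOR_BGR2HSV).astype(int)
H,S,V=hsv[...,0],hsv[...,1],hsv[...,2]
ms={'red':((H<6)|(H>174))&(S>150),'yellow':(abs(H-29)<4)&(S>190),'white':(S<30)&(V>200),'green':(abs(H-65)<12)&(S>120),'blue':(abs(H-110)<10)&(S>120)}
for k,m in ms.items():
    for v0,v1,z in ((188,199,.042),(210,215,.0625)):
        M=np.zeros(m.shape,bool);M[v0:v1,328:432]=m[v0:v1,328:432]
        vv,uu=np.nonzero(M)
        um,vm=float(uu.mean()),float(vv.mean())
        P=onz('top',um,vm,z);L=onz('top',float(uu.min()),vm,z);Rr=onz('top',float(uu.max()+1),vm,z)
        print(k,round(um,1),w2c(P).round(4),'width',round(L[1]-Rr[1],4),len(uu))
go(.426,.2,.014,-.101)
E
```

```text
red 355.8 [-0.1173  0.0638] width 0.0348 113
red 357.5 [-0.1806  0.0631] width 0.0311 48
yellow 416.7 [-0.1171 -0.1287] width 0.0379 119
yellow 419.1 [-0.1801 -0.1281] width 0.0341 54
white 376.4 [-0.1171 -0.0012] width 0.0379 127
white 378.0 [-0.1803 -0.0005] width 0.0341 55
green 335.5 [-0.1174  0.128 ] width 0.0316 110
green 336.9 [-0.1805  0.1271] width 0.0342 52
blue 396.5 [-0.1173 -0.0648] width 0.0316 110
blue 398.5 [-0.1803 -0.0642] width 0.031 50
t 6.15 pos [0.4265 0.1978 0.1985] ang -0.09 q6 0.42 F [-0.3  0.5 -0.4] open 0.0602 -> shift cm [-0.19 -0.28 18.45] turn 0.011
```

Request:
{"method": "play_rows", "body": {"increments": [[[0,-0.1,4,0.01],[0,-0.1,8,0.01],[0,-0.1,12,0.01],[0,-0.1,16,0.01],[0,-0.1,17,0.01]]]}}

```text
t: 6.65
tool_pos: [0.4242, 0.1961, 0.0241]
orientation: [3.131, -0.159, -0.001]
force: [-2.1, 0.3, -0.3]
opening: 0.06
```

```bash
python3 -c "
from h import *
go(.426,.2,.014,-.101)
a,d=read_camera('scene');cv2.imwrite('pics/s4.png',cv2.resize(a[170:270,230:350],None,fx=5,fy=5))"
```

```text
t 6.65 pos [0.4242 0.1961 0.0241] ang -0.102 q6 0.43 F [-2.1  0.3 -0.3] open 0.06 -> shift cm [ 0.14 -0.42  1.01] turn -0.001
```

View pics/s4.png

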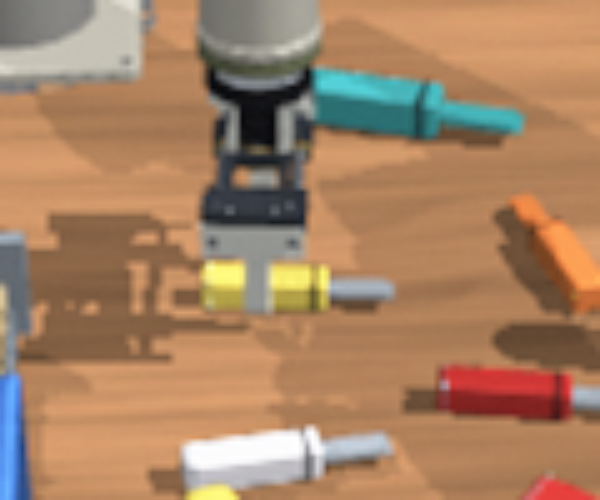

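Request:
{"method": "play_rows", "body": {"increments": [[[0.2,-0.4,0.5,0],[0.2,-0.4,1,0],[0.2,-0.4,1,0]]]}}

```text
t: 7.0
tool_pos: [0.4281, 0.2004, 0.0158]
orientation: [3.132, -0.159, 0.003]
force: [-0.2, -0.3, 0.0]
opening: 0.0605
```

Request:
{"method": "play_rows", "body": {"increments": [[[0,0,0,0],[0,0,0,0],[0,0,0,0],[0,0,0,0]]], "jaw": 0, "squeeze": 25}}

```text
t: 7.4
tool_pos: [0.4283, 0.2005, 0.0161]
orientation: [3.132, -0.159, 0.003]
force: [-0.2, 0.3, 0.3]
opening: 0.0326
```

Request:
{"method": "play_rows", "body": {"increments": [[[0,0,-4,0],[0,0,-9,0],[0,0,-13,0],[0,0,-16,0]]]}}

```text
t: 7.8
tool_pos: [0.4288, 0.2017, 0.1795]
orientation: [3.133, -0.159, 0.008]
force: [-0.1, 0.3, -0.4]
opening: 0.002
```

```bash
python3 -c "
from h import *
w=c2w(-.114,-.128);print(w)
go(w[0],w[1],.18,.0155-np.pi/2)"
```

```text
[ 0.56299761 -0.26875155]
t 7.8 pos [0.4288 0.2017 0.1795] ang -0.101 q6 0.44 F [-0.1  0.3 -0.4] open 0.002 -> shift cm [18.11 45.44  0.22] turn 1.454
```

The lift began before the fingers had closed (still at 32 mm), so nothing was gripped. I look again before the retry.

Request:
{"method": "play_rows", "body": {"increments": [[[0,0,0,0],[0,0,0,0],[0,0,0,0],[0,0,0,0],[0,0,0,0]]], "jaw": 6}}

```text
t: 8.3
tool_pos: [0.4279, 0.2014, 0.1778]
orientation: [3.132, -0.159, 0.004]
force: [0.7, -0.5, -0.8]
opening: 0.0378
```

```bash
python3 -c "
from h import *
a,d=read_camera('top');cv2.imwrite('pics/t4.png',a);np.save('t4.npy',d)
a,d2=read_camera('scene');np.save('s5.npy',d2);cv2.imwrite('pics/s5f.png',a);cv2.imwrite('pics/s5.png',cv2.resize(a[170:270,230:350],None,fx=5,fy=5))"
```

View pics/s5.png

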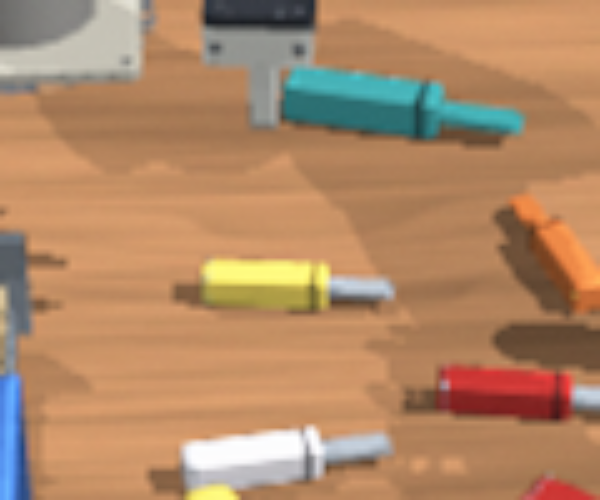

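View pics/t4.png

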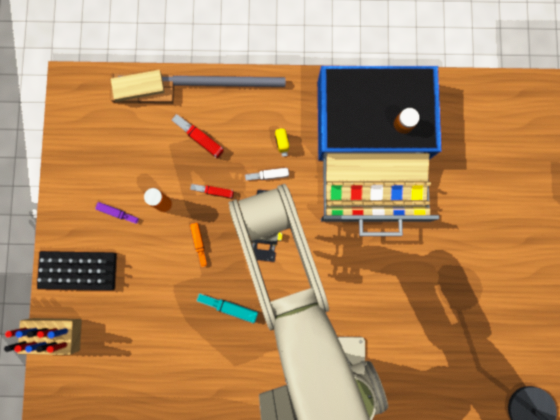

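Yellow lies as before, at the same crop pixels (203–390, 260–310), and the butt visible in the top view hasn't moved. Descend again.

Request:
{"method": "play_rows", "body": {"increments": [[[-0.2,0,4,0],[-0.2,0,8,0],[-0.2,0,12,0],[-0.2,0,16,0],[-0.2,0,16,0]]], "jaw": 6}}

```text
t: 8.9
tool_pos: [0.4239, 0.1998, 0.0139]
orientation: [3.13, -0.159, -0.004]
force: [-0.6, -0.5, -0.7]
opening: 0.0598
```

```bash
python3 -c "
from h import *
go(.426,.2,.014,-.101)"
```

```text
t 8.9 pos [0.4239 0.1998 0.0139] ang -0.101 q6 0.44 F [-0.6 -0.5 -0.7] open 0.0598 -> shift cm [ 0.21 -0.04 -0.01] turn -0.0
```

Request:
{"method": "play_rows", "body": {"increments": [[[0.2,0,0,0],[0.2,0,0,0],[0.2,0,0,0],[0.2,0,0,0],[0.2,0,0,0]]], "jaw": 0, "squeeze": 25}}

```text
t: 9.4
tool_pos: [0.4262, 0.1998, 0.0146]
orientation: [3.131, -0.159, -0.002]
force: [-0.6, -0.9, 2.3]
opening: 0.0259
```

Request:
{"method": "play_rows", "body": {"increments": [[[0,0,0,0],[0,0,0,0]]]}}

```text
t: 9.6
tool_pos: [0.4263, 0.1998, 0.0148]
orientation: [3.131, -0.159, -0.002]
force: [0.1, 0.5, -2.0]
opening: 0.0259
```

Request:
{"method": "play_rows", "body": {"increments": [[[0,0,-2,0],[0,0,-7,0],[0,0,-12,0],[0,0,-17,0]]]}}

```text
t: 10.0
tool_pos: [0.4258, 0.2007, 0.1862]
orientation: [3.13, -0.159, -0.003]
force: [0.7, 1.2, -2.1]
opening: 0.0258
```

```bash
python3 -c "
from h import *
w=c2w(-.114,-.128);print(w)
go(w[0],w[1],.18,.0155-np.pi/2)"
```

```text
[ 0.56299761 -0.26875155]
t 10.0 pos [0.4258 0.2007 0.1862] ang -0.102 q6 0.44 F [ 0.7  1.2 -2.1] open 0.0258 -> shift cm [18.41 45.31  0.92] turn 1.454
```

Request:
{"method": "play_rows", "body": {"increments": [[[1.8,4.5,0,0.14],[3.6,9,0,0.28],[5.4,13.5,0,0.42],[7.2,18,0,0.56],[9.2,22.5,0,0.7]]]}}

```text
t: 10.5
tool_pos: [0.4945, -0.0343, 0.1876]
orientation: [2.883, -1.231, 0.001]
force: [1.4, 0.9, -1.0]
opening: 0.0263
```

```bash
python3 -c "
from h import *
w=c2w(-.114,-.128);print(w)
go(w[0],w[1],.18,.0155-np.pi/2)"
```

```text
[ 0.56299761 -0.26875155]
t 10.5 pos [ 0.4945 -0.0343  0.1876] ang -0.807 q6 0.64 F [ 1.4  0.9 -1. ] open 0.0263 -> shift cm [21.67 11.27  0.91] turn 0.748
```

Request:
{"method": "play_rows", "body": {"increments": [[[4,2.1,0,0.14],[8,4.2,0,0.28],[12,6.3,0,0.42],[16,8.4,0,0.56],[20,10.4,0,0.7]]]}}

```text
t: 11.0
tool_pos: [0.5577, -0.2526, 0.1886]
orientation: [2.28, -2.152, 0.004]
force: [0.9, 0.6, -1.9]
opening: 0.0257
```

```bash
python3 -c "
from h import *
w=c2w(-.114,-.128);print(w)
go(w[0],w[1],.105,.0155-np.pi/2)"
```

```text
[ 0.56299761 -0.26875155]
t 11.0 pos [ 0.5577 -0.2526  0.1886] ang -1.513 q6 1.01 F [ 0.9  0.6 -1.9] open 0.0257 -> shift cm [ 1.59 -0.46  8.37] turn 0.042
```

Request:
{"method": "play_rows", "body": {"increments": [[[1.6,-0.5,0,0.042],[1.6,-0.5,3,0.042],[1.6,-0.5,6,0.042],[1.6,-0.5,8,0.042],[1.6,-0.5,8,0.042]]]}}

```text
t: 11.5
tool_pos: [0.5605, -0.2673, 0.104]
orientation: [2.232, -2.198, -0.008]
force: [-0.2, -0.6, -2.6]
opening: 0.0256
```

```bash
python3 -c "
from h import *
w=c2w(-.114,-.128);print(w)
go(w[0],w[1],.087,.0155-np.pi/2)
a,d=read_camera('top');cv2.imwrite('pics/t5.png',cv2.resize(a[140:240,310:450],None,fx=5.7,fy=5.7));np.save('t5.npy',d);cv2.imwrite('pics/t5f.png',a)
a,d=read_camera('scene');cv2.imwrite('pics/s6.png',cv2.resize(a[200:300,90:250],None,fx=5,fy=5))"
```

```text
[ 0.56299761 -0.26875155]
t 11.5 pos [ 0.5605 -0.2673  0.104 ] ang -1.555 q6 1.03 F [-0.2 -0.6 -2.6] open 0.0256 -> shift cm [ 0.14 -0.26  1.7 ] turn -0.0
```

View pics/t5.png

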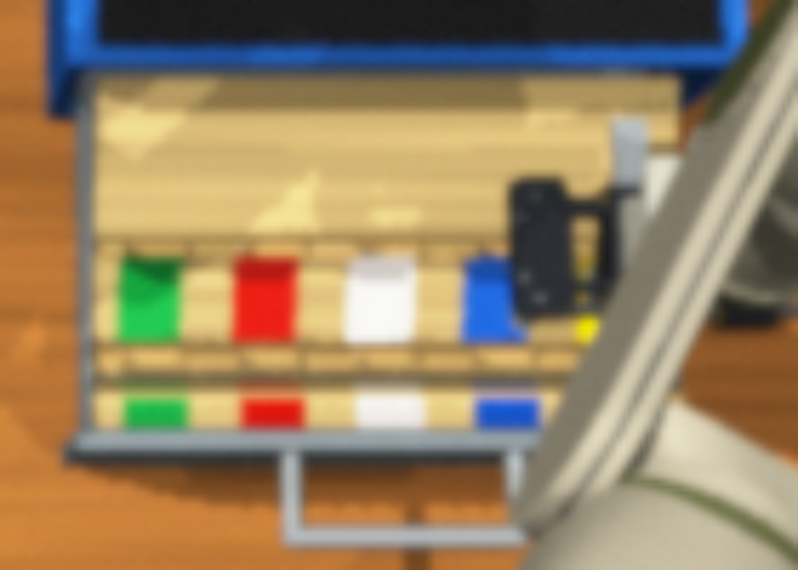

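View pics/s6.png

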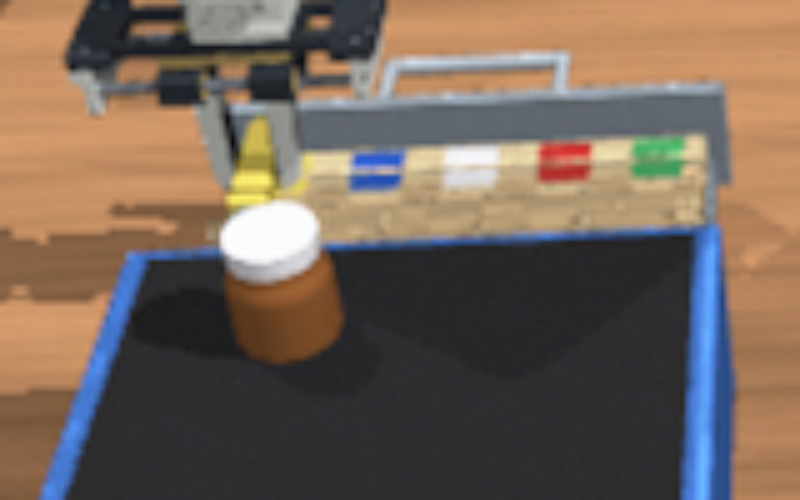

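Request:
{"method": "play_rows", "body": {"increments": [[[0.1,-0.25,0.6,0],[0.1,-0.25,1.2,0],[0.1,-0.25,1.6,0]]], "jaw": 0, "squeeze": 6}}

```text
t: 11.9
tool_pos: [0.566, -0.2698, 0.0929]
orientation: [2.234, -2.199, 0.004]
force: [0.4, -0.2, -1.5]
opening: 0.0261
```

Request:
{"method": "play_rows", "body": {"increments": [[[0,0,0.3,0],[0,0,0.6,0],[0,0,0.9,0]]]}}

```text
t: 12.2
tool_pos: [0.5661, -0.2699, 0.0842]
orientation: [2.234, -2.199, 0.005]
force: [-2.5, 0.5, 1.6]
opening: 0.0261
```

```bash
python3 -c "
from h import *
w=c2w(-.114,-.128);print(w)
go(w[0],w[1],.077,.0155-np.pi/2)"
```

```text
[ 0.56299761 -0.26875155]
t 12.2 pos [ 0.5661 -0.2699  0.0842] ang -1.555 q6 1.03 F [-2.5  0.5  1.6] open 0.0261 -> shift cm [-0.13  0.3   0.72] turn 0.0
```

Request:
{"method": "play_rows", "body": {"increments": [[[-0.1,0.1,0.2,0],[-0.1,0.1,0.4,0],[-0.1,0.1,0.5,0]]]}}

```text
t: 12.5
tool_pos: [0.565, -0.2694, 0.0794]
orientation: [2.234, -2.199, 0.006]
force: [-2.9, -1.7, 1.9]
opening: 0.0261
```

```bash
python3 -c "
from h import *
w=c2w(-.1244,-.128);print(w)
go(w[0],w[1],.0744,.0155-np.pi/2)
a,d=read_camera('scene');cv2.imwrite('pics/s7.png',cv2.resize(a[200:300,90:250],None,fx=5,fy=5))"
```

```text
[ 0.55259886 -0.26891275]
t 12.5 pos [ 0.565  -0.2694  0.0794] ang -1.555 q6 1.04 F [-2.9 -1.7  1.9] open 0.0261 -> shift cm [-0.07  1.24  0.5 ] turn 0.0
```

View pics/s7.png

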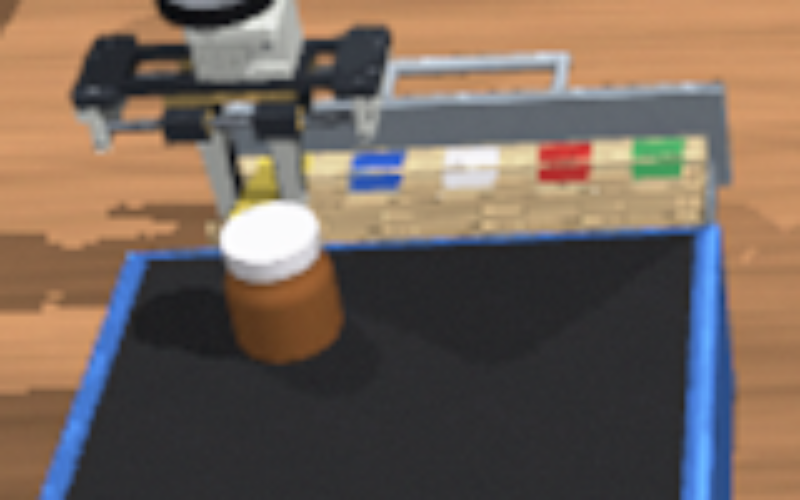

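Request:
{"method": "play_rows", "body": {"increments": [[[0,0.3,0.2,0],[0,0.6,0.3,0],[0,0.9,0.4,0],[0,1.1,0.5,0]]]}}

```text
t: 12.95
tool_pos: [0.5554, -0.2694, 0.0753]
orientation: [2.236, -2.201, 0.01]
force: [6.4, 2.4, 5.3]
opening: 0.026
```

Request:
{"method": "play_rows", "body": {"increments": [[[0,0.2,0.05,0],[0,0.3,0.1,0]]]}}

```text
t: 13.15
tool_pos: [0.5543, -0.2695, 0.0754]
orientation: [2.238, -2.202, 0.016]
force: [7.4, 1.1, 1.1]
opening: 0.0259
```

```bash
python3 -c "
from h import *
w=c2w(-.1244,-.128);print(w)
go(w[0],w[1],.0744,.0155-np.pi/2)"
```

```text
[ 0.55259886 -0.26891275]
t 13.15 pos [ 0.5543 -0.2695  0.0754] ang -1.555 q6 1.02 F [7.4 1.1 1.1] open 0.0259 -> shift cm [-0.06  0.17  0.1 ] turn 0.0
```

The butt meets the lip, with a +x force of about 7 N at the expected spot. Release and rise.

Request:
{"method": "play_rows", "body": {"increments": [[[0,0,0,0],[0,0,0,0],[0,0,0,0],[0,0,0,0]]], "jaw": 4.5}}

```text
t: 13.55
tool_pos: [0.5539, -0.2693, 0.075]
orientation: [2.237, -2.202, 0.014]
force: [0.4, 0.2, 0.2]
opening: 0.0448
```

Request:
{"method": "play_rows", "body": {"increments": [[[0,0,-2,0],[0,0,-6,0],[0,0,-10,0],[0,0,-14,0]]], "jaw": 6}}

```text
t: 13.95
tool_pos: [0.5527, -0.268, 0.216]
orientation: [2.237, -2.202, 0.013]
force: [1.3, 0.1, 0.3]
opening: 0.0597
```

```bash
python3 -c "
from h import *
go(.6196,.1846,.2,.142)
"
```

```text
t 13.95 pos [ 0.5527 -0.268   0.216 ] ang -1.555 q6 1.02 F [1.3 0.1 0.3] open 0.0597 -> shift cm [-45.16  -7.4    1.29] turn -1.697
```

Request:
{"method": "play_rows", "body": {"increments": [[[-4.4,-0.7,0.2,-0.15],[-8.8,-1.4,0.4,-0.3],[-13.2,-2.1,0.6,-0.45],[-17.6,-2.8,0.8,-0.6],[-22,-3.5,1,-0.74]]], "jaw": 5}}

```text
t: 14.45
tool_pos: [0.584, -0.0459, 0.2044]
orientation: [2.883, -1.235, 0.01]
force: [0.4, 0.1, 0.2]
opening: 0.0501
```

```bash
python3 -c "
from h import *
go(.6196,.1846,.2,.142)
a,d=read_camera('top');cv2.imwrite('pics/t6.png',a);np.save('t6.npy',d)
cv2.imwrite('pics/t6c.png',cv2.resize(a[110:240,240:450],None,fx=3.8,fy=3.8))"
```

```text
t 14.45 pos [ 0.584  -0.0459  0.2044] ang -0.809 q6 0.65 F [0.4 0.1 0.2] open 0.0501 -> shift cm [-14.23 -18.48   0.28] turn -0.951
```

View pics/t6c.png

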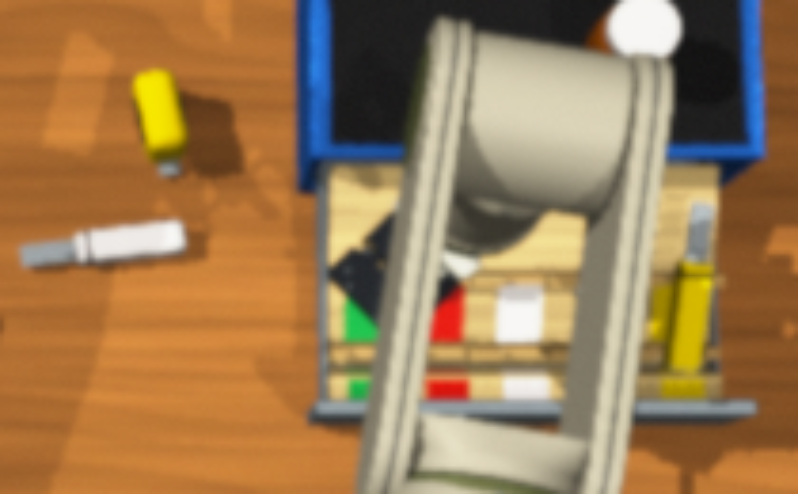

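```bash
python3 -c "
from h import *
a=cv2.imread('pics/t6.png')
r,c=chis(a,'white',(240,160,295,185));print(r)
x,y=r[0]
d=np.load('t6.npy')
for u,v in ((282,131),(282,150),(284,153)): print(atd('top',u,v,d[v,u]).round(3))
go(x,y,.2,.142)"
```

```text
((0.6210184097290039, 0.1841956377029419), (0.023423871025443077, 0.08869027346372604), 7.0084757804870605)
[0.749 0.159 0.06 ]
[0.69  0.158 0.051]
[0.69  0.151 0.011]
t 14.5 pos [ 0.5844 -0.0392  0.2038] ang -0.797 q6 0.64 F [-0.1  5.   0.5] open 0.0501 -> shift cm [-13.42 -18.24   0.32] turn -0.939
```

Request:
{"method": "play_rows", "body": {"increments": [[[-2.9,-3.8,0,-0.15],[-5.8,-7.6,0,-0.3],[-8.7,-11.4,0.2,-0.45],[-11.5,-15,0.2,-0.6],[-14,-18.4,0.2,-0.74]]], "jaw": 5}}

```text
t: 15.0
tool_pos: [0.6178, 0.1916, 0.2009]
orientation: [3.137, -0.092, 0.005]
force: [0.9, -0.6, 0.3]
opening: 0.05
```

```bash
python3 -c "
from h import *
go(.6196,.1846,.1,.142)
a,d=read_camera('top');cv2.imwrite('pics/t7.png',a);np.save('t7.npy',d)
cv2.imwrite('pics/t7c.png',cv2.resize(a[110:240,240:450],None,fx=3.8,fy=3.8))"
```

```text
t 15.0 pos [0.6178 0.1916 0.2009] ang -0.059 q6 0.28 F [ 0.9 -0.6  0.3] open 0.05 -> shift cm [ 0.18  0.66 10.09] turn -0.201
```

View pics/t7c.png

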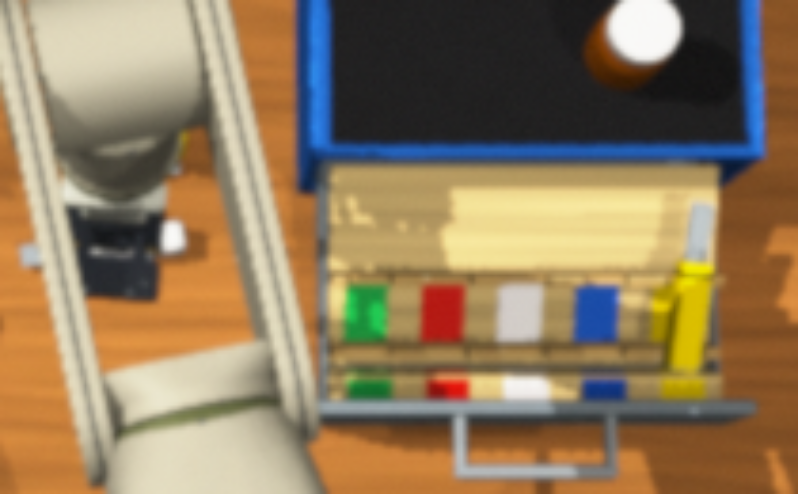

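```bash
cat >> h.py <<'E'
def seat(imgf,depf,colour,Y):
    a=cv2.imread(imgf);d=np.load(depf);hsv=cv2.cvtColor(a,cv2.COLOR_BGR2HSV).astype(int);H,S,V=hsv[...,0],hsv[...,1],hsv[...,2]
    m={'red':((H<6)|(H>174))&(S>150),'yellow':(abs(H-28)<5)&(S>190),'white':(S<45)&(V>150)}[colour]
    rows={}
    for v in range(165,216):
        for u in range(328,436):
            if m[v,u] and d[v,u]>0:
                P=atd('top',u,v,d[v,u]);X,Yc=w2c(P)
                fl=.0470+(X+.1642)*np.tan(.31)
                h=(P[2]-fl)*np.cos(.31)
                if h>15e-3 and abs(Yc-Y)<.03: rows.setdefault(v,[]).append((X,Yc,h))
    for v,p in rows.items():
        p=np.array(p);print(v,len(p),'X %.4f Y %.4f [%.3f..%.3f] h %.4f'%(np.median(p[:,0]),p[:,1].mean(),p[:,1].min(),p[:,1].max(),np.median(p[:,2])))
E
python3 -c "
from h import *
seat('pics/t7.png','t7.npy','yellow',-.128)"
```

```text
179 3 X -0.0825 Y -0.1249 [-0.127..-0.123] h 0.0225
180 9 X -0.0860 Y -0.1330 [-0.147..-0.122] h 0.0253
181 9 X -0.0891 Y -0.1328 [-0.144..-0.122] h 0.0263
182 9 X -0.0916 Y -0.1335 [-0.144..-0.121] h 0.0240
183 8 X -0.0949 Y -0.1319 [-0.142..-0.121] h 0.0257
184 8 X -0.0979 Y -0.1315 [-0.144..-0.120] h 0.0260
185 9 X -0.1009 Y -0.1306 [-0.141..-0.120] h 0.0266
186 8 X -0.1042 Y -0.1318 [-0.142..-0.122] h 0.0288
187 8 X -0.1065 Y -0.1323 [-0.144..-0.121] h 0.0249
188 9 X -0.1094 Y -0.1310 [-0.142..-0.120] h 0.0243
189 8 X -0.1119 Y -0.1304 [-0.142..-0.118] h 0.0219
190 8 X -0.1153 Y -0.1302 [-0.141..-0.120] h 0.0247
191 8 X -0.1184 Y -0.1302 [-0.142..-0.120] h 0.0255
192 9 X -0.1211 Y -0.1291 [-0.140..-0.116] h 0.0239
193 9 X -0.1242 Y -0.1293 [-0.141..-0.120] h 0.0246
194 9 X -0.1275 Y -0.1287 [-0.143..-0.116] h 0.0269
195 8 X -0.1303 Y -0.1310 [-0.141..-0.121] h 0.0256
196 9 X -0.1334 Y -0.1290 [-0.141..-0.118] h 0.0268
197 8 X -0.1364 Y -0.1280 [-0.138..-0.119] h 0.0270
198 9 X -0.1391 Y -0.1268 [-0.139..-0.116] h 0.0253
199 9 X -0.1420 Y -0.1271 [-0.139..-0.116] h 0.0250
200 9 X -0.1449 Y -0.1275 [-0.139..-0.118] h 0.0241
201 9 X -0.1481 Y -0.1271 [-0.140..-0.115] h 0.0254
202 8 X -0.1511 Y -0.1273 [-0.139..-0.118] h 0.0257
203 9 X -0.1542 Y -0.1273 [-0.140..-0.115] h 0.0268
204 9 X -0.1570 Y -0.1279 [-0.140..-0.117] h 0.0255
205 10 X -0.1599 Y -0.1265 [-0.140..-0.114] h 0.0250
206 8 X -0.1631 Y -0.1267 [-0.136..-0.119] h 0.0260
207 5 X -0.1659 Y -0.1285 [-0.134..-0.123] h 0.0249
210 7 X -0.1741 Y -0.1309 [-0.143..-0.118] h 0.0187
211 9 X -0.1770 Y -0.1268 [-0.144..-0.113] h 0.0180
212 6 X -0.1802 Y -0.1289 [-0.143..-0.113] h 0.0196
213 10 X -0.1836 Y -0.1274 [-0.144..-0.111] h 0.0221
214 9 X -0.1868 Y -0.1281 [-0.142..-0.115] h 0.0237
```

Yellow is seated: its top is an even 25.5 mm above the notch floors along the whole handle, and its ends are where they should be. Now white.

Request:
{"method": "play_rows", "body": {"increments": [[[0.2,0.7,2,-0.13],[0.2,0.7,6,-0.2],[0.2,0.7,10,-0.2],[0.2,0.7,13,-0.2],[0.2,0.7,14,-0.2]]], "jaw": 5}}

```text
t: 15.55
tool_pos: [0.6167, 0.1895, 0.0558]
orientation: [3.131, 0.241, -0.007]
force: [-0.8, -0.0, -0.8]
opening: 0.0497
```

```bash
python3 -c "
from h import *
go(.6200,.1844,.0145,.135)
a,d=read_camera('scene');cv2.imwrite('pics/s8.png',cv2.resize(a[200:300,230:350],None,fx=5,fy=5))"
```

```text
t 15.55 pos [0.6167 0.1895 0.0558] ang 0.153 q6 0.07 F [-0.8 -0.  -0.8] open 0.0497 -> shift cm [0.27 0.55 4.13] turn 0.018
```

View pics/s8.png

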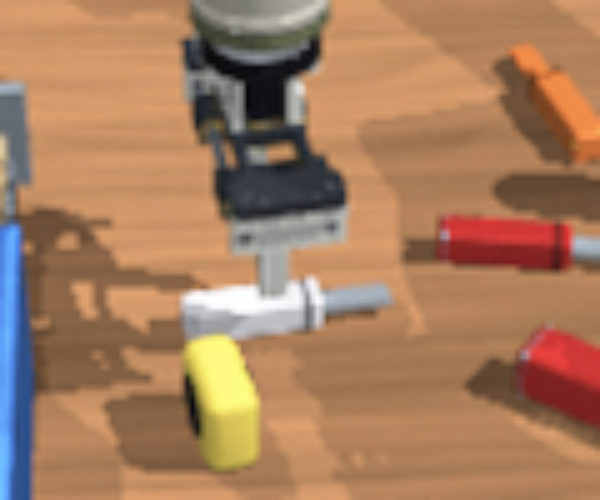

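Request:
{"method": "play_rows", "body": {"increments": [[[0.2,0.55,0.5,0.02],[0.2,0.55,2,0.02],[0.2,0.55,3.3,0.02],[0.2,0.55,4.1,0.02],[0.2,0.55,4.1,0.02]]]}}

```text
t: 16.1
tool_pos: [0.6185, 0.1842, 0.0133]
orientation: [3.133, 0.21, -0.01]
force: [0.6, 0.8, 0.1]
opening: 0.05
```

```bash
python3 -c "
from h import *
go(.6200,.1844,.0145,.135)"
```

```text
t 16.1 pos [0.6185 0.1842 0.0133] ang 0.134 q6 0.08 F [0.6 0.8 0.1] open 0.05 -> shift cm [ 0.15  0.   -0.12] turn -0.001
```

Request:
{"method": "play_rows", "body": {"increments": [[[0.1,0,-0.1,0],[0.1,0,-0.1,0],[0.1,0,-0.1,0],[0.1,0,-0.1,0],[0.1,0,-0.1,0]]], "jaw": 0, "squeeze": 25}}

```text
t: 16.6
tool_pos: [0.6201, 0.1845, 0.0151]
orientation: [3.133, 0.21, -0.008]
force: [-0.9, 1.1, 2.0]
opening: 0.0259
```

Request:
{"method": "play_rows", "body": {"increments": [[[0,0,0,0],[0,0,0,0]]]}}

```text
t: 16.8
tool_pos: [0.62, 0.1845, 0.0151]
orientation: [3.133, 0.21, -0.008]
force: [0.3, -0.5, 0.8]
opening: 0.0255
```

Request:
{"method": "play_rows", "body": {"increments": [[[0,0,-2,0],[0,0,-7,0],[0,0,-12,0],[0,0,-17,0]]]}}

```text
t: 17.2
tool_pos: [0.62, 0.1847, 0.1861]
orientation: [3.133, 0.21, -0.01]
force: [0.7, 1.1, -1.6]
opening: 0.0259
```

```bash
python3 -c "
from h import *
w=c2w(-.113,0);print(w)
go(w[0],w[1],.185,.0155-np.pi/2)"
```

```text
[ 0.56201357 -0.14075143]
t 17.2 pos [0.62   0.1847 0.1861] ang 0.134 q6 0.08 F [ 0.7  1.1 -1.6] open 0.0259 -> shift cm [-10.08  31.48   0.22] turn 1.689
```

Request:
{"method": "play_rows", "body": {"increments": [[[-0.8,2.6,0,0.145],[-1.6,5.2,0,0.29],[-2.4,7.8,0,0.435],[-3.2,10.4,0,0.58],[-4,13,0,0.725]]]}}

```text
t: 17.7
tool_pos: [0.597, 0.0494, 0.1861]
orientation: [2.998, -0.923, -0.01]
force: [-0.1, 0.5, -2.3]
opening: 0.0259
```

```bash
python3 -c "
from h import *
w=c2w(-.113,0);print(w)
go(w[0],w[1],.185,.0155-np.pi/2)"
```

```text
[ 0.56201357 -0.14075143]
t 17.7 pos [0.597  0.0494 0.1861] ang -0.597 q6 0.6 F [-0.1  0.5 -2.3] open 0.0259 -> shift cm [ 7.8  17.69  0.18] turn 0.958
```

Request:
{"method": "play_rows", "body": {"increments": [[[1.5,3.5,0,0.145],[3,7,0,0.29],[4.6,10.5,0,0.435],[6.2,14,0,0.58],[7.7,17.5,0,0.725]]]}}

```text
t: 18.2
tool_pos: [0.5615, -0.1399, 0.1864]
orientation: [2.469, -1.932, -0.008]
force: [-0.1, 0.5, -1.5]
opening: 0.0261
```

```bash
python3 -c "
from h import *
w=c2w(-.113,0);print(w)
go(w[0],w[1],.105,.0155-np.pi/2)"
```

```text
[ 0.56201357 -0.14075143]
t 18.2 pos [ 0.5615 -0.1399  0.1864] ang -1.328 q6 1.0 F [-0.1  0.5 -1.5] open 0.0261 -> shift cm [ 0.09 -0.1   8.14] turn 0.227
```

Request:
{"method": "play_rows", "body": {"increments": [[[0.1,-0.1,0,0.14],[0.1,-0.1,2,0.227],[0.1,-0.1,5,0.227],[0.1,-0.1,8,0.227],[0.1,-0.1,8,0.227]]]}}

```text
t: 18.7
tool_pos: [0.5581, -0.1396, 0.101]
orientation: [2.23, -2.196, -0.02]
force: [-1.4, 0.4, -2.3]
opening: 0.026
```

```bash
python3 -c "
from h import *
w=c2w(-.113,0);print(w)
go(w[0],w[1],.09,.0155-np.pi/2)
a,d=read_camera('scene');cv2.imwrite('pics/s9.png',cv2.resize(a[200:300,90:250],None,fx=5,fy=5))"
```

```text
[ 0.56201357 -0.14075143]
t 18.7 pos [ 0.5581 -0.1396  0.101 ] ang -1.555 q6 1.23 F [-1.4  0.4 -2.3] open 0.026 -> shift cm [ 0.12 -0.41  1.09] turn -0.0
```

View pics/s9.png

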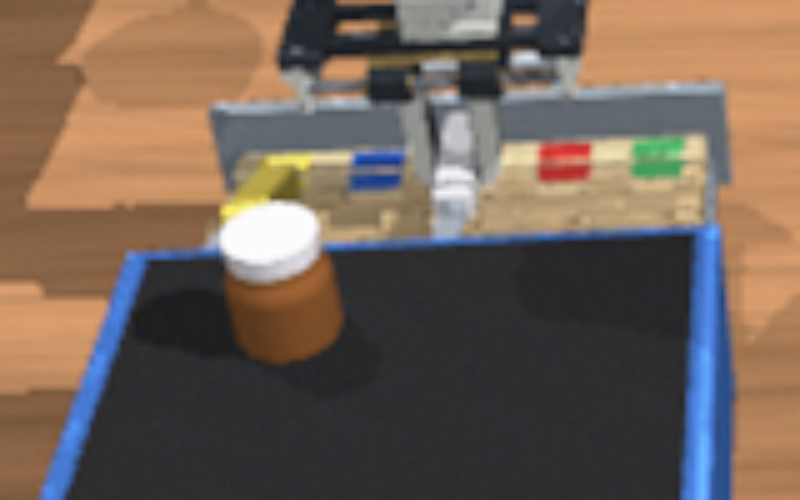

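Request:
{"method": "play_rows", "body": {"increments": [[[0.1,-0.4,0.4,0],[0.1,-0.4,0.7,0],[0.1,-0.4,1,0]]], "jaw": 0, "squeeze": 6}}

```text
t: 19.05
tool_pos: [0.5647, -0.1413, 0.095]
orientation: [2.233, -2.198, -0.012]
force: [-0.3, 1.1, -2.5]
opening: 0.0259
```

```bash
python3 -c "
from h import *
w=c2w(-.113,0);print(w)
go(w[0],w[1],.0785,.0155-np.pi/2)"
```

```text
[ 0.56201357 -0.14075143]
t 19.05 pos [ 0.5647 -0.1413  0.095 ] ang -1.555 q6 1.23 F [-0.3  1.1 -2.5] open 0.0259 -> shift cm [-0.06  0.24  1.66] turn 0.0
```

Request:
{"method": "play_rows", "body": {"increments": [[[0,0,0.4,0],[0,0,0.8,0],[0,0,1.1,0],[0,0,1.35,0],[0,0,1.55,0]]]}}

```text
t: 19.55
tool_pos: [0.5645, -0.1415, 0.0796]
orientation: [2.232, -2.198, -0.012]
force: [-2.2, -0.4, 2.4]
opening: 0.026
```

```bash
python3 -c "
from h import *
w=c2w(-.1244,0);print(w)
go(w[0],w[1],.0746,.0155-np.pi/2)"
```

```text
[ 0.55061494 -0.14092812]
t 19.55 pos [ 0.5645 -0.1415  0.0796] ang -1.555 q6 1.23 F [-2.2 -0.4  2.4] open 0.026 -> shift cm [-0.08  1.38  0.51] turn 0.0
```

Request:
{"method": "play_rows", "body": {"increments": [[[0,0.3,0.15,0],[0,0.6,0.3,0],[0,0.9,0.4,0],[0,1.2,0.5,0]]]}}

```text
t: 19.95
tool_pos: [0.5544, -0.1416, 0.076]
orientation: [2.235, -2.2, -0.005]
force: [7.7, 0.8, 3.2]
opening: 0.026
```

Request:
{"method": "play_rows", "body": {"increments": [[[0,0.2,0.05,0],[0,0.3,0.1,0]]]}}

```text
t: 20.15
tool_pos: [0.5535, -0.1417, 0.0763]
orientation: [2.237, -2.202, 0.001]
force: [7.4, 1.1, 1.5]
opening: 0.0259
```

```bash
python3 -c "
from h import *
w=c2w(-.1244,0);print(w)
go(w[0],w[1],.0746,.0155-np.pi/2)"
```

```text
[ 0.55061494 -0.14092812]
t 20.15 pos [ 0.5535 -0.1417  0.0763] ang -1.555 q6 1.22 F [7.4 1.1 1.5] open 0.0259 -> shift cm [-0.08  0.28  0.17] turn 0.0
```

Butt on the lip. Release, rise and head for red.

Request:
{"method": "play_rows", "body": {"increments": [[[0,0,0,0],[0,0,0,0],[0,0,0,0],[0,0,0,0]]], "jaw": 4.5}}

```text
t: 20.55
tool_pos: [0.553, -0.1416, 0.0759]
orientation: [2.237, -2.202, -0.0]
force: [-0.6, -0.0, -0.2]
opening: 0.0447
```

Request:
{"method": "play_rows", "body": {"increments": [[[0,0,-2,0],[0,0,-6,0],[0,0,-10,0],[0,0,-14,0]]], "jaw": 6}}

```text
t: 20.95
tool_pos: [0.5528, -0.1413, 0.217]
orientation: [2.236, -2.202, -0.002]
force: [-0.4, -0.0, 0.4]
opening: 0.0599
```

```bash
python3 -c "
from h import *
go(.5578,.3593,.2,-.171)
"
```

```text
t 20.95 pos [ 0.5528 -0.1413  0.217 ] ang -1.555 q6 1.22 F [-0.4 -0.   0.4] open 0.0599 -> shift cm [-50.05  -1.29   1.62] turn -1.384
```

Request:
{"method": "play_rows", "body": {"increments": [[[-4.8,-0.1,0.2,-0.14],[-9.6,-0.2,0.4,-0.28],[-14.4,-0.4,0.6,-0.42],[-19.2,-0.5,0.8,-0.56],[-24,-0.6,0.8,-0.7]]]}}

```text
t: 21.45
tool_pos: [0.5544, 0.1005, 0.2082]
orientation: [2.859, -1.294, -0.004]
force: [0.1, 0.1, 1.0]
opening: 0.0602
```

```bash
python3 -c "
from h import *
a,d=read_camera('top');cv2.imwrite('pics/t8.png',a);np.save('t8.npy',d)
r,c=chis(a,'red',(185,170,250,215));print(r)
go(*r[0],.19,-.171)
seat('pics/t8.png','t8.npy','white',0)"
```

```text
((0.5576313138008118, 0.3589394986629486), (0.0925888940691948, 0.025139659643173218), 80.50196838378906)
t 21.5 pos [0.5538 0.1076 0.2083] ang -0.837 q6 0.94 F [-2.6  3.7  0.5] open 0.0606 -> shift cm [-18.39 -17.13   1.89] turn -0.666
165 4 X -0.0406 Y 0.0009 [-0.005..0.008] h 0.0174
166 3 X -0.0437 Y -0.0003 [-0.004..0.005] h 0.0183
167 1 X -0.0469 Y 0.0050 [0.005..0.005] h 0.0197
168 4 X -0.0493 Y -0.0001 [-0.005..0.005] h 0.0168
169 3 X -0.0523 Y 0.0017 [-0.002..0.004] h 0.0173
170 2 X -0.0554 Y 0.0013 [-0.001..0.004] h 0.0184
171 4 X -0.0584 Y 0.0030 [-0.000..0.007] h 0.0186
172 4 X -0.0611 Y 0.0001 [-0.006..0.007] h 0.0177
173 4 X -0.0641 Y 0.0016 [-0.005..0.007] h 0.0176
174 3 X -0.0675 Y 0.0045 [0.001..0.008] h 0.0202
175 3 X -0.0695 Y -0.0019 [-0.006..0.003] h 0.0156
176 4 X -0.0728 Y 0.0012 [-0.006..0.009] h 0.0175
177 3 X -0.0769 Y 0.0044 [0.001..0.008] h 0.0235
178 3 X -0.0790 Y 0.0034 [-0.000..0.007] h 0.0188
179 5 X -0.0824 Y 0.0008 [-0.005..0.006] h 0.0217
180 8 X -0.0861 Y 0.0005 [-0.010..0.013] h 0.0259
181 7 X -0.0893 Y -0.0011 [-0.011..0.007] h 0.0274
183 6 X -0.0
[... 847 characters left out ...]
 -0.1454 Y 0.0010 [-0.010..0.013] h 0.0269
201 8 X -0.1481 Y 0.0003 [-0.010..0.011] h 0.0250
202 8 X -0.1513 Y 0.0006 [-0.010..0.012] h 0.0269
203 8 X -0.1543 Y 0.0005 [-0.010..0.012] h 0.0268
204 8 X -0.1573 Y 0.0007 [-0.010..0.010] h 0.0275
205 8 X -0.1601 Y 0.0001 [-0.011..0.011] h 0.0255
206 8 X -0.1632 Y 0.0002 [-0.011..0.012] h 0.0267
207 6 X -0.1661 Y -0.0001 [-0.008..0.008] h 0.0263
208 6 X -0.1693 Y -0.0000 [-0.007..0.008] h 0.0272
209 4 X -0.1714 Y -0.0009 [-0.010..0.009] h 0.0209
210 7 X -0.1739 Y 0.0004 [-0.011..0.015] h 0.0168
211 10 X -0.1774 Y 0.0007 [-0.017..0.015] h 0.0202
212 10 X -0.1803 Y -0.0021 [-0.016..0.012] h 0.0198
213 10 X -0.1835 Y -0.0007 [-0.016..0.016] h 0.0215
```

View pics/t8.png

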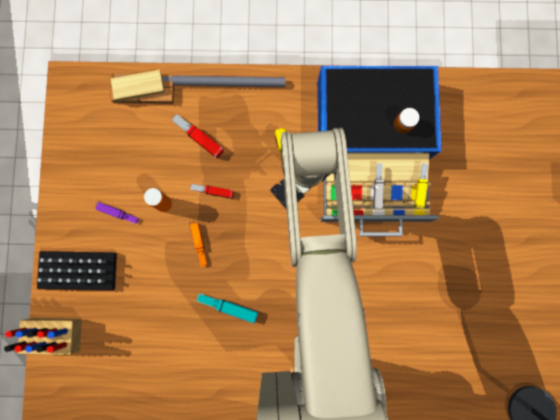

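White is seated (26 mm, even, Y within 3 mm). The small red chisel is at (213,191), unmoved, with a 92.6 mm handle. On to it.

Request:
{"method": "play_rows", "body": {"increments": [[[-3.5,-3.3,0.2,-0.14],[-7,-6.6,0.4,-0.28],[-10.5,-9.9,0.6,-0.42],[-14,-13.2,0.8,-0.56],[-17.5,-16.5,1,-0.665]]], "jaw": 6}}

```text
t: 22.0
tool_pos: [0.5587, 0.3498, 0.1986]
orientation: [-3.129, 0.262, 0.007]
force: [0.7, -0.9, -0.2]
opening: 0.0597
```

```bash
python3 -c "
from h import *
go(.5577,.3591,.06,-.168)"
```

```text
t 22.0 pos [0.5587 0.3498 0.1986] ang -0.167 q6 0.65 F [ 0.7 -0.9 -0.2] open 0.0597 -> shift cm [-0.19 -0.88 13.86] turn 0.001
```

Request:
{"method": "play_rows", "body": {"increments": [[[-0.2,-0.9,4,0],[-0.2,-0.9,8,0],[-0.2,-0.9,12,0],[-0.2,-0.9,14,0],[-0.2,-0.9,14,0]]]}}

```text
t: 22.5
tool_pos: [0.5545, 0.3573, 0.0533]
orientation: [3.128, -0.262, -0.018]
force: [-0.8, 0.1, -0.8]
opening: 0.0602
```

```bash
python3 -c "
from h import *
go(.5577,.3591,.0145,-.168)
a,d=read_camera('scene');cv2.imwrite('pics/s10.png',cv2.resize(a[190:290,270:390],None,fx=5,fy=5))"
```

```text
t 22.5 pos [0.5545 0.3573 0.0533] ang -0.167 q6 0.66 F [-0.8  0.1 -0.8] open 0.0602 -> shift cm [ 0.33 -0.24  3.88] turn 0.001
```

View pics/s10.png

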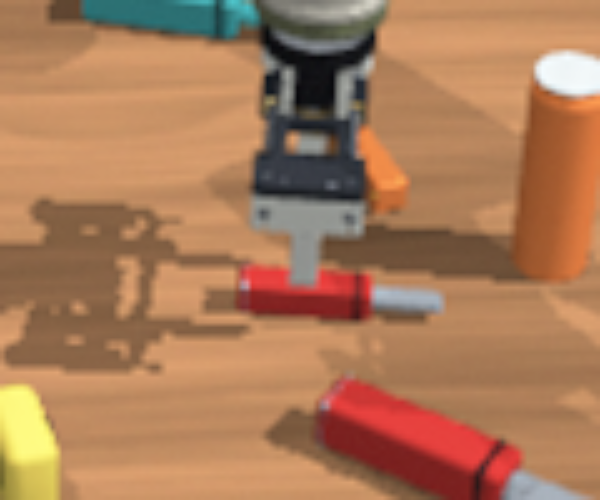

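Request:
{"method": "play_rows", "body": {"increments": [[[0.3,-0.2,1,0],[0.3,-0.2,2.5,0],[0.3,-0.2,3.7,0],[0.3,-0.2,3.8,0]]]}}

```text
t: 22.95
tool_pos: [0.5578, 0.3588, 0.0159]
orientation: [3.128, -0.263, -0.017]
force: [-0.1, -0.1, -0.6]
opening: 0.0601
```

```bash
python3 -c "
from h import *
go(.5577,.3591,.0145,-.168)"
```

```text
t 22.95 pos [0.5578 0.3588 0.0159] ang -0.168 q6 0.66 F [-0.1 -0.1 -0.6] open 0.0601 -> shift cm [-0.01 -0.02  0.14] turn 0.0
```

Request:
{"method": "play_rows", "body": {"increments": [[[0,0,0.1,0],[0,0,0.1,0],[0,0,0.1,0],[0,0,0.1,0],[0,0,0.1,0]]], "jaw": 0, "squeeze": 25}}

```text
t: 23.45
tool_pos: [0.5583, 0.3591, 0.0155]
orientation: [3.129, -0.263, -0.016]
force: [0.3, -0.2, 0.0]
opening: 0.0254
```

Request:
{"method": "play_rows", "body": {"increments": [[[0,0,0,0],[0,0,0,0]]]}}

```text
t: 23.65
tool_pos: [0.5582, 0.3591, 0.0156]
orientation: [3.129, -0.263, -0.016]
force: [-0.0, 1.1, 0.7]
opening: 0.0258
```

Request:
{"method": "play_rows", "body": {"increments": [[[0,0,-2,0],[0,0,-7,0],[0,0,-12,0],[0,0,-17,0]]]}}

```text
t: 24.05
tool_pos: [0.5594, 0.359, 0.1868]
orientation: [3.128, -0.263, -0.017]
force: [0.7, -0.5, -1.4]
opening: 0.0262
```

```bash
python3 -c "
from h import *
w=c2w(-.113,.064);print(w)
go(w[0],w[1],.185,.0155-np.pi/2)"
```

```text
[ 0.56102161 -0.07675912]
t 24.05 pos [0.5594 0.359  0.1868] ang -0.167 q6 0.66 F [ 0.7 -0.5 -1.4] open 0.0262 -> shift cm [ 7.43 42.93  0.25] turn 1.388
```

Request:
{"method": "play_rows", "body": {"increments": [[[0.7,4.3,0,0.14],[1.4,8.6,0,0.28],[2.2,12.9,0,0.42],[2.9,17.2,0,0.56],[3.7,21.5,0,0.7]]]}}

```text
t: 24.55
tool_pos: [0.5595, 0.1392, 0.187]
orientation: [2.841, -1.325, -0.015]
force: [1.9, -0.0, -2.0]
opening: 0.0256
```

```bash
python3 -c "
from h import *
w=c2w(-.113,.064);print(w)
go(w[0],w[1],.185,.0155-np.pi/2)"
```

```text
[ 0.56102161 -0.07675912]
t 24.55 pos [0.5595 0.1392 0.187 ] ang -0.873 q6 1.03 F [ 1.9 -0.  -2. ] open 0.0256 -> shift cm [16.65 13.76  0.24] turn 0.682
```

Request:
{"method": "play_rows", "body": {"increments": [[[3.3,2.7,0,0.14],[6.6,5.4,0,0.28],[10,8.2,0,0.42],[13.3,11,0,0.56],[16.4,13.6,0,0.68]]]}}

```text
t: 25.05
tool_pos: [0.5602, -0.0757, 0.1873]
orientation: [2.228, -2.202, -0.011]
force: [0.1, 0.7, -2.3]
opening: 0.0261
```

```bash
python3 -c "
from h import *
w=c2w(-.113,.064);print(w)
go(w[0],w[1],.105,.0155-np.pi/2)
a,d=read_camera('scene');cv2.imwrite('pics/s11.png',cv2.resize(a[180:300,90:250],None,fx=5,fy=5))"
```

```text
[ 0.56102161 -0.07675912]
t 25.05 pos [ 0.5602 -0.0757  0.1873] ang -1.559 q6 1.34 F [ 0.1  0.7 -2.3] open 0.0261 -> shift cm [ 0.09 -0.18  8.23] turn -0.004
```

View pics/s11.png

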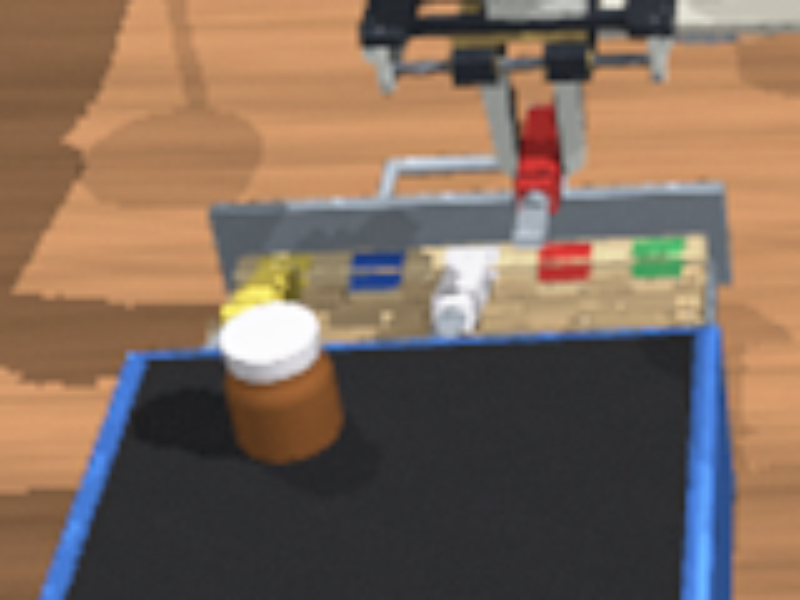

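Request:
{"method": "play_rows", "body": {"increments": [[[0.1,-0.4,2,0],[0.1,-0.4,5,0],[0.1,-0.4,8,0],[0.1,-0.4,8,0]]]}}

```text
t: 25.5
tool_pos: [0.5593, -0.0821, 0.1022]
orientation: [2.212, -2.207, -0.019]
force: [-0.3, 0.2, -2.1]
opening: 0.0257
```

```bash
python3 -c "
from h import *
w=c2w(-.112,.064);print(w)
go(w[0],w[1],.095,.0155-np.pi/2)"
```

```text
[ 0.56202149 -0.07674362]
t 25.5 pos [ 0.5593 -0.0821  0.1022] ang -1.569 q6 1.34 F [-0.3  0.2 -2.1] open 0.0257 -> shift cm [-0.54 -0.29  0.71] turn -0.013
```

Request:
{"method": "play_rows", "body": {"increments": [[[-0.5,-0.4,0,-0.013],[-0.5,-0.4,0.3,-0.013],[-0.5,-0.4,0.6,-0.013]]], "jaw": 0, "squeeze": 6}}

```text
t: 25.8
tool_pos: [0.5645, -0.0769, 0.0977]
orientation: [2.228, -2.193, -0.015]
force: [0.1, -1.3, -0.6]
opening: 0.0259
```

```bash
python3 -c "
from h import *
w=c2w(-.112,.064);print(w)
go(w[0],w[1],.0785,.0155-np.pi/2)"
```

```text
[ 0.56202149 -0.07674362]
t 25.8 pos [ 0.5645 -0.0769  0.0977] ang -1.555 q6 1.34 F [ 0.1 -1.3 -0.6] open 0.0259 -> shift cm [-0.03  0.21  1.93] turn 0.0
```

Request:
{"method": "play_rows", "body": {"increments": [[[0,0,0.5,0],[0,0,0.9,0],[0,0,1.3,0],[0,0,1.6,0],[0,0,1.8,0]]]}}

```text
t: 26.3
tool_pos: [0.5641, -0.0771, 0.0796]
orientation: [2.228, -2.193, -0.016]
force: [-2.8, -0.4, 1.7]
opening: 0.0258
```

```bash
python3 -c "
from h import *
w=c2w(-.1244,.064);print(w)
go(w[0],w[1],.0746,.0155-np.pi/2)"
```

```text
[ 0.54962298 -0.07693581]
t 26.3 pos [ 0.5641 -0.0771  0.0796] ang -1.555 q6 1.34 F [-2.8 -0.4  1.7] open 0.0258 -> shift cm [-0.04  1.43  0.53] turn 0.0
```

Request:
{"method": "play_rows", "body": {"increments": [[[0,0.3,0.15,0],[0,0.6,0.3,0],[0,0.9,0.4,0],[0,1.2,0.5,0]]]}}

```text
t: 26.7
tool_pos: [0.5531, -0.0774, 0.0758]
orientation: [2.229, -2.194, -0.012]
force: [8.3, 0.2, 2.3]
opening: 0.0259
```

Request:
{"method": "play_rows", "body": {"increments": [[[0,0.2,0.05,0],[0,0.3,0.1,0]]]}}

```text
t: 26.9
tool_pos: [0.5521, -0.0775, 0.076]
orientation: [2.232, -2.197, -0.006]
force: [8.5, 1.7, 1.5]
opening: 0.0256
```

```bash
python3 -c "
from h import *
w=c2w(-.1244,.064);print(w)
go(w[0],w[1],.0746,.0155-np.pi/2)"
```

```text
[ 0.54962298 -0.07693581]
t 26.9 pos [ 0.5521 -0.0775  0.076 ] ang -1.555 q6 1.33 F [8.5 1.7 1.5] open 0.0256 -> shift cm [-0.06  0.25  0.15] turn 0.0
```

Request:
{"method": "play_rows", "body": {"increments": [[[0,0,0,0],[0,0,0,0],[0,0,0,0],[0,0,0,0]]], "jaw": 4.5}}

```text
t: 27.3
tool_pos: [0.5516, -0.0774, 0.0756]
orientation: [2.231, -2.197, -0.007]
force: [0.3, 0.3, -0.1]
opening: 0.0449
```

Request:
{"method": "play_rows", "body": {"increments": [[[0,0,-2,0],[0,0,-6,0],[0,0,-10,0],[0,0,-14,0]]]}}

```text
t: 27.7
tool_pos: [0.5525, -0.0767, 0.2167]
orientation: [2.231, -2.196, -0.008]
force: [0.9, 0.1, 0.4]
opening: 0.045
```

Request:
{"method": "play_rows", "body": {"increments": [[[-4,4,0,0],[-8,8,0,0],[-12,12,0,0],[-15,15,0,0],[-18,16,0,0]]], "jaw": 0}}

```text
t: 28.2
tool_pos: [0.3875, 0.1014, 0.2175]
orientation: [2.229, -2.197, -0.009]
force: [0.9, 0.5, 0.4]
opening: 0.0095
```

```bash
python3 -c "
from h import *
for n in('scene','top'):
    a,d=read_camera(n); cv2.imwrite(f'pics/{n}9.png',a); np.save(f'{n}9.npy',d)
seat('pics/top9.png','top9.npy','red',.064)
print();seat('pics/top9.png','top9.npy','yellow',-.128)
go(.39,-.14,.2,0)
a=cv2.imread('pics/top9.png');cv2.imwrite('pics/t9c.png',cv2.resize(a[140:240,310:450],None,fx=5.7,fy=5.7,interpolation=cv2.INTER_CUBIC))"
```

```text
179 2 X -0.0822 Y 0.0665 [0.059..0.074] h 0.0202
180 7 X -0.0856 Y 0.0657 [0.056..0.075] h 0.0228
181 8 X -0.0893 Y 0.0675 [0.057..0.078] h 0.0270
182 8 X -0.0916 Y 0.0667 [0.055..0.078] h 0.0235
183 8 X -0.0947 Y 0.0670 [0.057..0.077] h 0.0244
184 8 X -0.0982 Y 0.0672 [0.056..0.077] h 0.0276
185 7 X -0.1007 Y 0.0667 [0.057..0.078] h 0.0250
186 8 X -0.1040 Y 0.0670 [0.056..0.078] h 0.0269
187 8 X -0.1069 Y 0.0668 [0.056..0.077] h 0.0267
188 8 X -0.1096 Y 0.0667 [0.057..0.076] h 0.0256
189 8 X -0.1127 Y 0.0666 [0.056..0.077] h 0.0265
190 7 X -0.1156 Y 0.0673 [0.056..0.076] h 0.0258
191 8 X -0.1185 Y 0.0663 [0.056..0.077] h 0.0255
192 9 X -0.1213 Y 0.0675 [0.055..0.078] h 0.0244
193 8 X -0.1246 Y 0.0661 [0.056..0.077] h 0.0270
194 8 X -0.1274 Y 0.0661 [0.056..0.077] h 0.0259
195 8 X -0.1304 Y 0.0659 [0.055..0.076] h 0.0262
196 9 X -0.1333 Y 0.0672 [0.055..0.078] h 0.0253
197 8 X -0.1362 Y 0.0656 [0.055..0.076] h 0.0252
198 8 X -0.1395 Y 0.0657 [0.054..0.077] h 0.0271
199 9 X -0.1421 Y 0.0665 [0.054..0.078] h 0.0246
200 8 X -0.1453 Y 0.0654 [0.055..0.076] h 0.0260
201 8 X -0.1486 Y 0.06
[... 1969 characters left out ...]
204 10 X -0.1573 Y -0.1264 [-0.142..-0.114] h 0.0274
205 9 X -0.1600 Y -0.1280 [-0.142..-0.116] h 0.0258
206 7 X -0.1626 Y -0.1282 [-0.139..-0.119] h 0.0227
207 4 X -0.1660 Y -0.1289 [-0.135..-0.122] h 0.0257
208 3 X -0.1687 Y -0.1314 [-0.133..-0.129] h 0.0235
209 1 X -0.1710 Y -0.1277 [-0.128..-0.128] h 0.0183
210 8 X -0.1742 Y -0.1288 [-0.139..-0.115] h 0.0192
211 9 X -0.1775 Y -0.1240 [-0.138..-0.112] h 0.0214
212 9 X -0.1803 Y -0.1257 [-0.141..-0.112] h 0.0199
213 11 X -0.1833 Y -0.1277 [-0.143..-0.113] h 0.0203
214 10 X -0.1864 Y -0.1293 [-0.143..-0.116] h 0.0209
t 28.3 pos [0.3875 0.1042 0.2179] ang -1.55 q6 1.69 F [ 0.8 -0.6 -0.1] open 0.0026 -> shift cm [24.42  0.23  1.85] turn -1.55
```

View pics/top9.png

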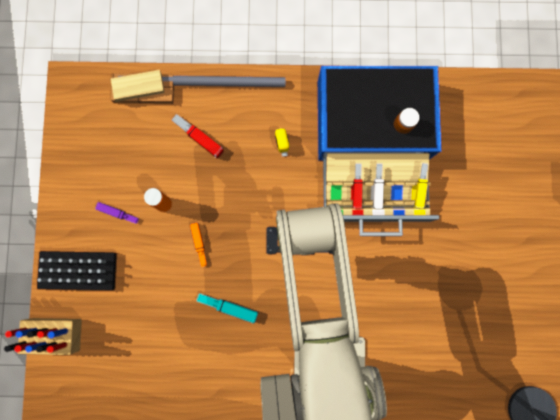

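View pics/t9c.png

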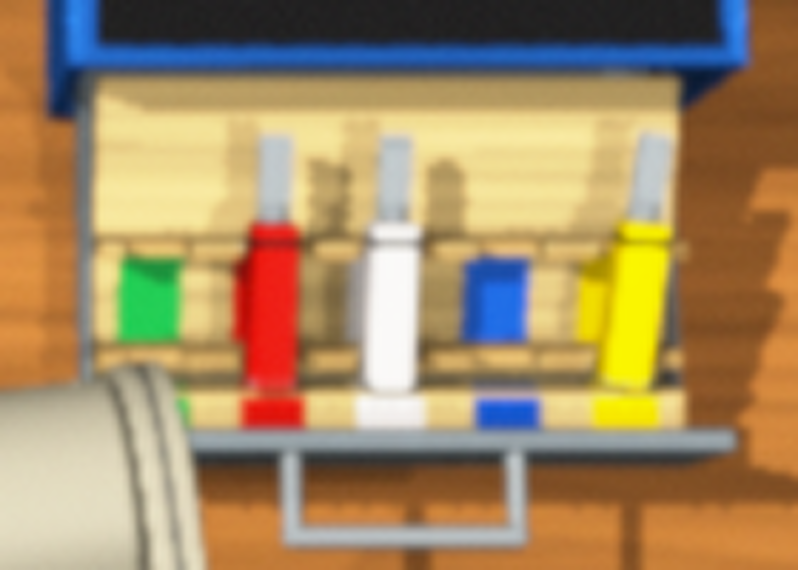

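View pics/scene9.png

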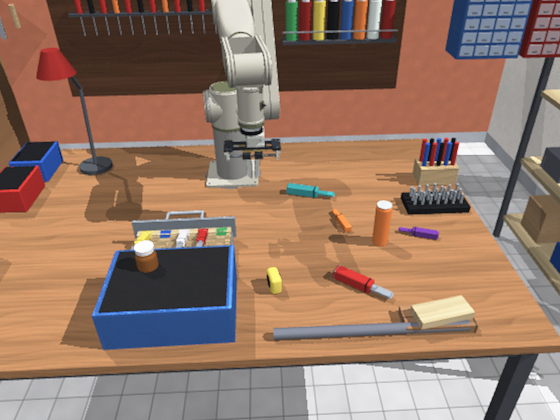

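All three chisels are seated: tops an even 26 mm above the notch floors, butts at the lip, blades back. The can (383,222), tape (273,280) and jar (146,256) are untouched in the scene picture. Now I push the drawer shut with closed fingers on the front of the bar.

Request:
{"method": "play_rows", "body": {"increments": [[[5,0.1,0,0],[10,0.2,0,0],[15,0.3,0,0],[20,0.4,0,0],[24.5,0.5,0,0]]], "jaw": 0}}

```text
t: 28.8
tool_pos: [0.3871, -0.1437, 0.2186]
orientation: [2.236, -2.192, -0.009]
force: [1.6, 1.0, 0.9]
opening: 0.0008
```

```bash
python3 -c "
from h import *
go(.385,-.1435,.087,.0155-np.pi/2)"
```

```text
t 28.8 pos [ 0.3871 -0.1437  0.2186] ang -1.551 q6 1.08 F [1.6 1.  0.9] open 0.0008 -> shift cm [-0.07  0.06 13.17] turn 0.004
```

Request:
{"method": "play_rows", "body": {"increments": [[[0,0.2,4,0],[0,0.2,8,0],[0,0.2,12,0],[0,0.2,13.1,0],[0,0.2,13.1,0]]]}}

```text
t: 29.3
tool_pos: [0.3821, -0.1438, 0.0861]
orientation: [2.235, -2.192, -0.015]
force: [0.6, -0.2, 0.1]
opening: 0.0003
```

```bash
python3 -c "
from h import *
go(.600,-.1405,.087,.0155-np.pi/2)
a,d=read_camera('scene');cv2.imwrite('pics/s12.png',cv2.resize(a[180:280,100:260],None,fx=5,fy=5))"
```

```text
t 29.3 pos [ 0.3821 -0.1438  0.0861] ang -1.551 q6 1.08 F [ 0.6 -0.2  0.1] open 0.0003 -> shift cm [  0.09 -21.79  -0.42] turn 0.004
```

View pics/s12.png

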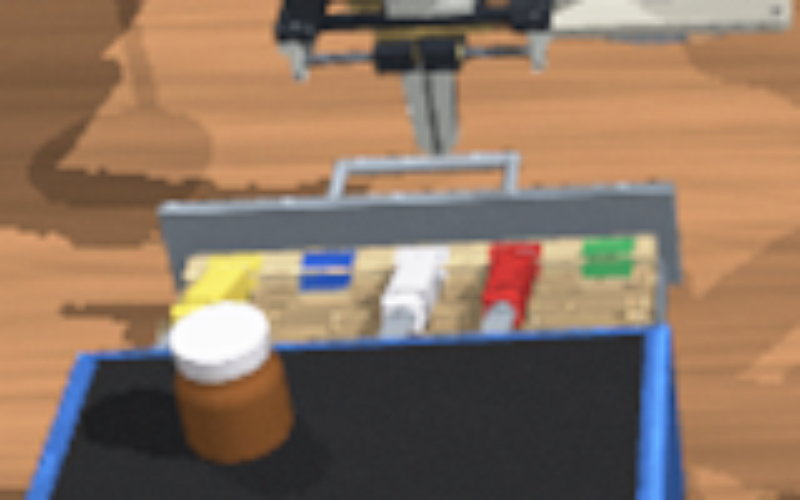

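Fingers are in front of the bar at its middle (435,150). Push along the tool's -y, slowly.

Request:
{"method": "play_rows", "body": {"increments": [[[0,-1.2,-0.1,0],[0,-2.4,-0.1,0],[0,-3.6,-0.1,0],[0,-4.8,-0.1,0],[0,-6,-0.1,0]]]}}

```text
t: 29.85
tool_pos: [0.4458, -0.1442, 0.0917]
orientation: [2.237, -2.192, -0.004]
force: [-2.8, 0.0, 1.6]
opening: 0.0005
```

Request:
{"method": "play_rows", "body": {"increments": [[[0,-1.2,0,0],[0,-2.4,0,0],[0,-3.6,0,0],[0,-4.8,0,0],[0,-6,0,0]]]}}

```text
t: 30.35
tool_pos: [0.5079, -0.1438, 0.0944]
orientation: [2.238, -2.192, 0.001]
force: [-3.3, -0.7, 2.4]
opening: 0.0004
```

```bash
python3 -c "
from h import *
go(.600,-.1405,.087,.0155-np.pi/2)"
```

```text
t 30.35 pos [ 0.5079 -0.1438  0.0944] ang -1.55 q6 1.19 F [-3.3 -0.7  2.4] open 0.0004 -> shift cm [-0.14 -9.22  0.68] turn 0.005
```

Request:
{"method": "play_rows", "body": {"increments": [[[0,-1.2,0.5,0],[0,-2.4,0.8,0],[0,-3.6,0.8,0],[0,-4.8,0.8,0],[0,-6,0.8,0]]]}}

```text
t: 30.85
tool_pos: [0.5697, -0.1433, 0.0891]
orientation: [2.239, -2.192, 0.006]
force: [-2.6, -1.4, 1.0]
opening: 0.0003
```

Request:
{"method": "play_rows", "body": {"increments": [[[0,-0.6,0.1,0],[0,-1.2,0.2,0],[0,-1.8,0.3,0],[0,-2.4,0.3,0]]]}}

```text
t: 31.25
tool_pos: [0.5942, -0.1429, 0.0865]
orientation: [2.239, -2.192, 0.006]
force: [-3.6, -0.9, 1.1]
opening: 0.0003
```

```bash
python3 -c "
from h import *
go(.600,-.1405,.087,.0155-np.pi/2)"
```

```text
t 31.25 pos [ 0.5942 -0.1429  0.0865] ang -1.55 q6 1.24 F [-3.6 -0.9  1.1] open 0.0003 -> shift cm [-0.23 -0.59 -0.05] turn 0.006
```

Request:
{"method": "play_rows", "body": {"increments": [[[0,-0.4,0,0],[0,-0.8,0,0],[0,-1.2,0,0]]]}}

```text
t: 31.55
tool_pos: [0.6013, -0.1428, 0.0863]
orientation: [2.233, -2.186, -0.008]
force: [-45.2, 1.6, 32.3]
opening: 0.0002
```

Request:
{"method": "play_rows", "body": {"increments": [[[0,-0.3,0,0],[0,-0.6,0,0]]]}}

```text
t: 31.75
tool_pos: [0.6013, -0.1428, 0.0863]
orientation: [2.226, -2.18, -0.024]
force: [-47.8, 1.5, 35.2]
opening: 0.0004
```

Hard stop reached at x = 0.6013. Back off and check.

Request:
{"method": "play_rows", "body": {"increments": [[[0,1,0,0],[0,2.5,0,0],[0,4,0,0],[0,4,0,0]]]}}

```text
t: 32.15
tool_pos: [0.5604, -0.1435, 0.0874]
orientation: [2.226, -2.181, -0.025]
force: [0.0, 1.2, 0.1]
opening: 0.0006
```

Request:
{"method": "play_rows", "body": {"increments": [[[0,0,-4,0],[0,2,-8,0],[-3,4,-12,0],[-7,6,-12,0],[-11,8,-12,0]]]}}

```text
t: 32.65
tool_pos: [0.483, -0.0336, 0.2116]
orientation: [2.227, -2.185, -0.019]
force: [0.8, -0.1, 0.5]
opening: 0.0006
```

Request:
{"method": "play_rows", "body": {"increments": [[[-5,0,0,0],[-10,0,0,0],[-15,0,0,0],[-15,0,0,0],[-15,0,0,0]]]}}

```text
t: 33.15
tool_pos: [0.4805, 0.1177, 0.2109]
orientation: [2.231, -2.181, -0.018]
force: [0.0, -0.5, -0.1]
opening: 0.0007
```

```bash
python3 -c "
from h import *
for n in('scene','top'):
    a,d=read_camera(n); cv2.imwrite(f'pics/{n}10.png',a); np.save(f'{n}10.npy',d)
a=cv2.imread('pics/top10.png');cv2.imwrite('pics/t10c.png',cv2.resize(a[60:200,310:450],None,fx=4.2,fy=4.2,interpolation=cv2.INTER_CUBIC))
print(read_state()['t'])"
```

```text
33.25
```

View pics/t10c.png

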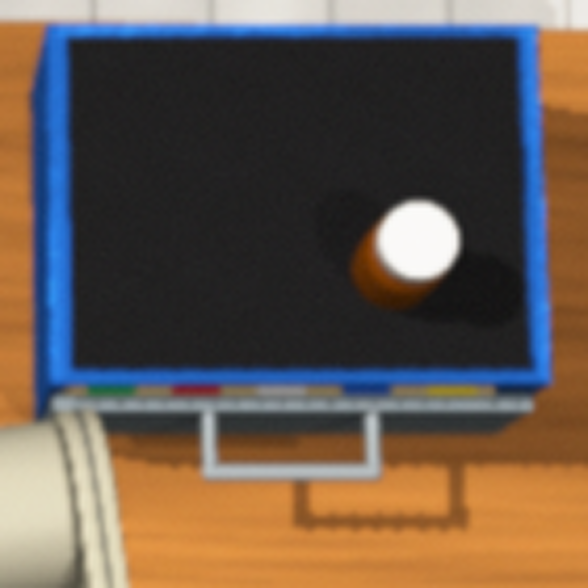

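View pics/scene10.png

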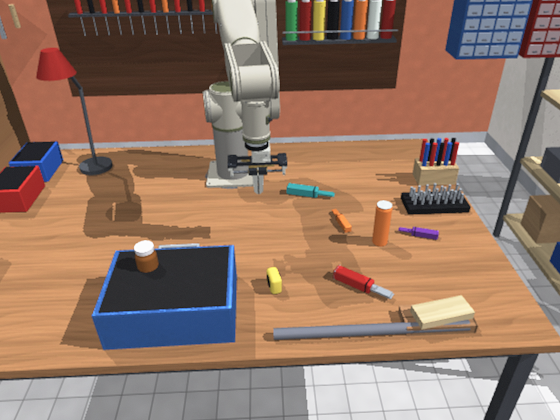

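```bash
python3 -c "
from h import *
d=np.load('top10.npy');d1=np.load('top9.npy')
for u in (365,378,390):
  for nm,D,r in(('shut',d,range(168,178)),('open',d1,range(228,240))):
    print(nm,[tuple(np.r_[w2c(P)[0],P[2]].round(4)) for v in r for P in [atd('top',u,v,D[v,u])] if .08<P[2]<.11])
a=cv2.imread('pics/top9.png');
"
```

```text
shut [(np.float64(-0.0574), np.float64(0.0957)), (np.float64(-0.061), np.float64(0.098)), (np.float64(-0.0642), np.float64(0.0985)), (np.float64(-0.0679), np.float64(0.1012))]
open [(np.float64(-0.2453), np.float64(0.0954)), (np.float64(-0.2485), np.float64(0.0976)), (np.float64(-0.2514), np.float64(0.0955)), (np.float64(-0.255), np.float64(0.1025))]
shut [(np.float64(-0.0578), np.float64(0.0975)), (np.float64(-0.0618), np.float64(0.102)), (np.float64(-0.0636), np.float64(0.0952)), (np.float64(-0.0659), np.float64(0.0912))]
open [(np.float64(-0.2486), np.float64(0.0994)), (np.float64(-0.2513), np.float64(0.095)), (np.float64(-0.2547), np.float64(0.099))]
shut [(np.float64(-0.0583), np.float64(0.1002)), (np.float64(-0.0606), np.float64(0.0962)), (np.float64(-0.0645), np.float64(0.0997)), (np.float64(-0.0656), np.float64(0.0895))]
open [(np.float64(-0.2486), np.float64(0.0993)), (np.float64(-0.2514), np.float64(0.0959)), (np.float64(-0.2541), np.float64(0.0923))]
```

The bar travelled about 189 mm between the open and shut pictures, within about 1 mm of the full 190 mm. The drawer is shut, the arm is clear and the bystanders are in place, so I hand in.

```bash
python3 -c "
from h import *
print(close_job())"
```

```text
the job is handed in; nothing more can be done
None
```

The job is handed in: the three chisels on the bench (yellow, white and small red) are in their own bays and the drawer is shut, after about 33 s of the 210 s allowed. I left the larger red, orange, purple and turquoise look-alikes alone. No blue or green chisel was there.

- **Drawer:** I pulled it until it met its stop, and after loading pushed it until it met the shut stop. The pictures put the bar's travel at about 189 mm, against the 190 mm given.
- **Seating:** Before the drawer was shut, depth showed each handle at an even 25–26 mm above its notch floors. That is what a fully seated 26 mm handle should read. Butts were at the lip and blades to the back. Yellow lies turned about 4–5° within its notch play, and I left it so.
- **Bystanders:** The can, tape measure and jar looked unmoved in the last pictures.
- **What went wrong:**
  - My first yellow grasp lifted before the fingers had closed. A check picture showed the chisel hadn't moved, and the retry held.
  - The final push peaked at about 60 N at the wrist (limit 120 N), through the fingertips.
- **Not checked:** I couldn't see the chisels after the drawer closed, so their seating rests on the pictures taken just before.

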